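Nest the tumblers on the pantry's pull-out tray and slide it home

TASK

Put the stacking tumblers away in the pantry cupboard: pull its tray all the way out, nest every teal tumbler into one upright stack standing in the teal cup well and every coral tumbler into one upright stack in the coral well (the lowest down on the well's floor, every other fully seated in the one below), then slide the loaded tray fully home so that both stacks stand inside. There may be one to three tumblers of a colour; do not knock over or push aside the other groceries.

Things in the scene. Friction and masses are not known exactly. Their poses are not given: they have to be found in the camera images.
- teal1: Teal (blue-green) stacking tumbler (None if absent). Round, open top, heavy base, 75 mm high, 70 to 140 g: foot 43 mm across, tapering out to 56 mm at 45 mm height, there a flat shoulder to a straight 66 mm collar up to the rim; wall 2 mm. Nested, its shoulder rests on the lower one's rim: 30 mm higher, only its collar showing, 2 mm play. Origin: centre of the foot's underside, z to the rim
- teal2: Teal (blue-green) stacking tumbler (None if absent). Round, open top, heavy base, 75 mm high, 70 to 140 g: foot 43 mm across, tapering out to 56 mm at 45 mm height, there a flat shoulder to a straight 66 mm collar up to the rim; wall 2 mm. Nested, its shoulder rests on the lower one's rim: 30 mm higher, only its collar showing, 2 mm play. Origin: centre of the foot's underside, z to the rim
- teal3: Teal (blue-green) stacking tumbler (None if absent). Round, open top, heavy base, 75 mm high, 70 to 140 g: foot 43 mm across, tapering out to 56 mm at 45 mm height, there a flat shoulder to a straight 66 mm collar up to the rim; wall 2 mm. Nested, its shoulder rests on the lower one's rim: 30 mm higher, only its collar showing, 2 mm play. Origin: centre of the foot's underside, z to the rim
- coral1: Coral (pink-orange) stacking tumbler (None if absent). Round, open top, heavy base, 75 mm high, 70 to 140 g: foot 43 mm across, tapering out to 56 mm at 45 mm height, there a flat shoulder to a straight 66 mm collar up to the rim; wall 2 mm. Nested, its shoulder rests on the lower one's rim: 30 mm higher, only its collar showing, 2 mm play. Origin: centre of the foot's underside, z to the rim
- coral2: Coral (pink-orange) stacking tumbler (None if absent). Round, open top, heavy base, 75 mm high, 70 to 140 g: foot 43 mm across, tapering out to 56 mm at 45 mm height, there a flat shoulder to a straight 66 mm collar up to the rim; wall 2 mm. Nested, its shoulder rests on the lower one's rim: 30 mm higher, only its collar showing, 2 mm play. Origin: centre of the foot's underside, z to the rim
- coral3: Coral (pink-orange) stacking tumbler (None if absent). Round, open top, heavy base, 75 mm high, 70 to 140 g: foot 43 mm across, tapering out to 56 mm at 45 mm height, there a flat shoulder to a straight 66 mm collar up to the rim; wall 2 mm. Nested, its shoulder rests on the lower one's rim: 30 mm higher, only its collar showing, 2 mm play. Origin: centre of the foot's underside, z to the rim
- tray (a joint): the cupboard's pull-out tray, m: 0 home (front panel against the cupboard), 0.175 fully out at its stop; slides along the cupboard's +y; stays where left, 2.5 N friction; starts 0 to 0.07. Wooden floor 248 x 149 mm, its top 18 mm above the worktop, rims 24 mm high round it; white front panel 316 mm wide, 18 mm thick, 6 to 64 mm above the worktop
- tray_handle (a point): middle of the tray's steel bar handle: level round bar 10 mm thick, 110 mm long, along the cupboard's x, 45 mm above the worktop, 45 mm clear in front of the front panel and 70 mm in front of the cupboard's front edge when home; moves with the tray, axes as the cupboard's. Can be pinched from above
- teal_well (a point): floor centre (18 mm above the worktop) of the teal cup well, a ring on the tray floor 56 mm across inside, 64 outside, 24 mm high, 62.5 mm to the cupboard's -x side of the tray's middle; 83 mm inside the cupboard's front edge when the tray is home, 92 mm outside it when fully out; moves with the tray, axes as the cupboard's
- coral_well (a point): floor centre (18 mm above the worktop) of the coral cup well, a ring on the tray floor 56 mm across inside, 64 outside, 24 mm high, 62.5 mm to the cupboard's +x side of the tray's middle; 83 mm inside the cupboard's front edge when the tray is home, 92 mm outside it when fully out; moves with the tray, axes as the cupboard's
- cupboard: white pantry cupboard fixed on the worktop, 320 mm wide (x), 250 deep (y), 196 high, open front, underside of the roof at 178 mm. Origin: middle of its front edge, on the worktop; +y points out of the open front, z up. Place and yaw vary
- spice_jar: glass spice jar, brown, red cap, 54 mm across, 95 mm high; loose bystander, not to be disturbed. Origin: centre of its underside.
- pudding_box: small yellow carton with a white band, 55 x 40 x 90 mm; loose bystander, not to be disturbed. Origin: centre of its underside.
- biscuit_jar: round jar with a red cap and paper label, 90 mm across, 150 mm high; loose bystander, not to be disturbed. Origin: centre of its underside.
- peanut_jar: brown jar with white cap and blue label, 76 mm across, 120 mm high; loose bystander, not to be disturbed. Origin: centre of its underside.
- soup_can: red-labelled tin, 68 mm across, 100 mm high; loose bystander, not to be disturbed. Origin: centre of its underside.
- tea_box: green carton with a paper band, 140 x 80 x 60 mm, lying on the cupboard's roof; loose bystander, not to be disturbed. Origin: centre of its underside.
- wrap_box: long yellow and blue carton, 60 x 200 x 55 mm; loose bystander, not to be disturbed. Origin: centre of its underside.
Not all that is in view belongs to the job. What is shaped like the coral3 but black or purple is not meant.

How it is judged:
On the way, in this order (a step that is already met when the one before it is completed fails the run):
1. the tray is pulled out (at least 165 of its 175 mm) (value of joint tray above 0.165 m), for 0.2 s.
2. all tumblers present are nested, upright and seated, in the well of their colour (horizontal distance between each of teal1, teal2, teal3 and teal_well below 0.014 m and angle between each of teal1, teal2, teal3, coral1, coral2, coral3's own z axis and vertical below 0.09 rad and (z of teal1 in the frame of teal_well between -0.006 and 0.006 m or z of teal1 in the frame of teal_well between 0.024 and 0.036 m or z of teal1 in the frame of teal_well between 0.054 and 0.066 m) and (z of teal2 in the frame of teal_well between -0.006 and 0.006 m or z of teal2 in the frame of teal_well between 0.024 and 0.036 m or z of teal2 in the frame of teal_well between 0.054 and 0.066 m) and (z of teal3 in the frame of teal_well between -0.006 and 0.006 m or z of teal3 in the frame of teal_well between 0.024 and 0.036 m or z of teal3 in the frame of teal_well between 0.054 and 0.066 m) and horizontal distance between each of coral1, coral2, coral3 and coral_well below 0.014 m and (z of coral1 in the frame of coral_well between -0.006 and 0.006 m or z of coral1 in the frame of coral_well between 0.024 and 0.036 m or z of coral1 in the frame of coral_well between 0.054 and 0.066 m) and (z of coral2 in the frame of coral_well between -0.006 and 0.006 m or z of coral2 in the frame of coral_well between 0.024 and 0.036 m or z of coral2 in the frame of coral_well between 0.054 and 0.066 m) and (z of coral3 in the frame of coral_well between -0.006 and 0.006 m or z of coral3 in the frame of coral_well between 0.024 and 0.036 m or z of coral3 in the frame of coral_well between 0.054 and 0.066 m)), for 0.3 s.
At the end, for the whole second after the job is handed in: tray home within 6 mm; every tumbler present at rest, upright within 0.09 rad, its foot's centre within 14 mm of the centre of its colour's well, seated on its floor or nested in the one below (height over it 0, 30 or 60 mm, within 6 mm) (all of step 2 and value of joint tray below 0.006 m and linear speed of each of teal1, teal2, teal3, coral1, coral2, coral3 below 0.03 m/s); the robot touches nothing.
It fails at once if a grocery bystander is knocked over (tilted by more than 0.5 rad) or pushed more than 60 mm from its place (angle between any of spice_jar, pudding_box, biscuit_jar, peanut_jar, soup_can, tea_box, wrap_box's own z axis and vertical above 0.5 rad or distance of any of spice_jar, pudding_box, biscuit_jar, peanut_jar, soup_can, tea_box, wrap_box from where it was at the start of the episode above 0.06 m).
Of teal1, teal2, teal3, coral1, coral2, coral3 only 4 to 6 are there at a start; the rules pass over those that are not, and their reading is None.
At some moment in a run one of teal1, teal2, teal3, coral1, coral2, coral3 may be knocked a few centimetres aside while the robot is not near it.
It also fails if it takes over 210 s, if anything falls off the work surface, if the arm or the gripper's body presses on something with over 40 N, if the wrist force passes 120 N, or if a joint passes its speed limit or range.

ROBOT

A 7-joint arm with a two-finger parallel gripper is mounted at the origin on the work surface. World frame = base frame: x ahead of the robot, y to its left, z up, the work surface at z = 0. Lengths are in m, angles in rad, forces in N, time in s.
With the tool pointing down it reaches from about 0.4 to 0.9 m from the base axis. Payload 5.5 kg.
Tool frame: the origin (TCP) lies at the very end of the fingers, on their centre line; the grasp point (between the pads) lies 19 mm behind it; z points along the fingers, x is the direction in which the jaws open and shut, and the axes are right-handed (so a half turn about z gives the same grasp; the last joint's range is limited). The gripper opens to 92 mm and grips with 3 to 60 N. Pads are 19 mm wide; open, the fingers measure 130 mm over their backs; the gripper's body (75 mm by 190 mm) begins 47 mm behind the grasp point.
Start: joints at [-1.029, 0.501, -0.427, 1.55, 0.221, 1.138, -0.21], TCP at [0.179, 0.625, 0.227] pointing down, gripper open.
Joint ranges: [-2.88, 2.88], [-0.31, 2.03], [-1.54, 1.56], [0.2, 2.42], [-1.41, 4.55], [0.19, 2.02], [-2.57, 2.57]. Speed limits (rad/s): [2.57, 2.57, 3.14, 3.14, 3.14, 3.14, 3.14].

INTERFACE

Orientations are given as a unit quaternion [w, x, y, z].
In Python, from rig import env, eyes gives the robot as it stands.
- The arm moves only by the tool jog_arm, never from a script. Its argument "plan" is a list of rows, each a list of 7 numbers: the shift along the tool's x, y, z normalised to -1 to 1, where 1 is 0.4 m, then the turn, a rotation vector about the tool's x, y, z normalised to -1 to 1, where 1 is 4 degrees, then the closure, from -1 (fully open) to 1 (shut), so that 0 is half open. A call has exactly 8 rows; each row shifts and turns the commanded pose from where the row before left it, along the tool's axes as they then stand; what a row does not reach is not made up. A row lasts 1/12 s, in which the tool goes at most 41.7 mm and 7.16 degrees, less where a joint would pass 70% of its speed; a pose out of reach is approached as far as the arm can. A call with a number of a shift or a turn outside -1 to 1 is refused whole. A call with a gripper value outside its range is refused whole. The fingers move at their own pace and stop on an object; the grip force is fixed at half the most. Time passes only in rows, so rows that do not move let the fingers close, or fill a call up. It gives the time, the measured TCP pose, the force and the opening at its end, in the units of the state.
- env.read_state(): the state, without advancing time (a new reading comes with each control period).
- eyes.grab_frame(name): name is "scene" or "top"; returns the picture (400x640x3 uint8, red, green, blue); there is no depth.
- eyes.camera_info(name): a dict with "camera_matrix" (3x3 intrinsics, pixels), "R" (3x3) and "t" (3): a world point X has camera coordinates R X + t. Camera axes: x right, y down, z forward; pixel columns grow to the right and rows downward; lengths in m; the calibration is good to about 2 mm. A picture is of the moment at which its call begins. camera_info takes no time and is no camera call.
- env.close_job(): hands the job in, once; it reports no verdict.
Trained networks look in the newest picture that a camera, given by its name, has taken for a name from the list of things; names that differ only in an ending like _2 or _b are one class to them, and where a whole thing is asked for, a point or a joint stands for the part that bears it (a point fixed in the world has none). Each returns a list of dicts, best first, with "score" (0 to 1); they miss things now and then, are a little off and sometimes report something else, mostly with a low value. They report only what shows in the picture. A call takes as long as a camera call. They do not tell look-alikes from the thing itself.
- eyes.look_for(label, camera): "location" ([column, row] in pixels, amid what is visible of it).
- eyes.cut_out(label, camera): "region" (400x640 bool, what is visible of it) and "location" ([column, row] in pixels, amid what is visible of it).
- eyes.pinpoint(label, camera): "location" ([column, row] in pixels: a listed point, or the origin of a listed thing).
The state is a dict: "t": time; "joint_positions": joint angles; "qvel": joint speeds; "joint_efforts": joint torques, N m; "position": TCP position; "eef_rot": TCP orientation; "force": force on the tool from outside, world axes, zero at the start; "ft_torque": the same for the moment, N m; "gripper_width": finger opening in m.
Only numpy, scipy, OpenCV 4.12 (cv2) and the standard library are available. Lean on these libraries where they do the work, as an engineer would, in place of code of your own. Each camera call takes 0.05 s, during which the arm holds its last target.

## Working session

There is one attempt and no reset: what is moved stays moved. The work goes in short steps, Python scripts to look and compute and a tool call to move; the robot and the scene stay as the last step left them, time stands still between calls to the robot, and variables do not carry over. Pictures are saved under pics/ and viewed, and the job is handed in when it is done.

Besides the shell and the picture viewer there is one more tool, called after "Call:" as name([rows], argument=value, ...), one row to a line, values as JSON. jog_arm: Moves the arm, as the interface text tells. Scaled input: -1 to 1 covers 0.4 m each way for a shift and 4 degrees each way for a turn. Its arguments: {"type":"object","properties":{"plan":{"type":"array","items":{"type":"array","items":{"type":"number","minimum":-1,"maximum":1}}}},"required":["plan"]}

```bash
ls; mkdir -p pics; python3 - <<'E'
from rig import env, eyes
import cv2
s=env.read_state(); print(s)
for c in ("scene","top"):
    im=eyes.grab_frame(c); cv2.imwrite(f"pics/a_{c}.png",im[:,:,::-1]); print(c,eyes.camera_info(c))
E
```

```text
pics
{'t': 0.0, 'joint_positions': array([-1.02877342,  0.50184911, -0.42678636,  1.55146739,  0.22077641,
        1.13830036, -0.21029639]), 'qvel': array([-0.00080061, -0.00245813,  0.00022662,  0.00149626,  0.00125612,
        0.00058773,  0.00024894]), 'joint_efforts': array([-2.57656811e-04, -5.66578603e+01, -5.81644133e+00, -2.79119503e+01,
       -6.87887566e-02,  3.02677543e-02,  1.62341898e-04]), 'position': array([0.17873661, 0.62419918, 0.22566991]), 'eef_rot': array([ 5.60023850e-04,  7.98491402e-01,  6.02005405e-01, -8.11812556e-04]), 'force': array([ 0.17699919, -0.48639339, -0.07947087]), 'ft_torque': array([-0.01057287,  0.06461065,  0.00213297]), 'gripper_width': 0.09143694593170643}
scene {'camera_matrix': array([[489.51371416,   0.        , 320.75591671],
       [  0.        , 489.51371416, 199.19610283],
       [  0.        ,   0.        ,   1.        ]]), 'R': array([[-0.54523424,  0.83804213,  0.0201251 ],
       [ 0.61549132,  0.41650959, -0.66909655],
       [-0.56911339, -0.35242752, -0.74290295]]), 't': array([ 0.28309648, -0.30768539,  1.91598197])}
top {'camera_matrix': array([[493.13524243,   0.        , 306.13030337],
       [  0.        , 493.13524243, 201.99618306],
       [  0.        ,   0.        ,   1.        ]]), 'R': array([[-0.00204144, -0.99999261,  0.00325646],
       [-0.97341183,  0.00124125, -0.22905864],
       [ 0.2290529 , -0.00363749, -0.97340718]]), 't': array([0.04869757, 0.6173494 , 1.47527014])}
```

View pics/a_scene.png

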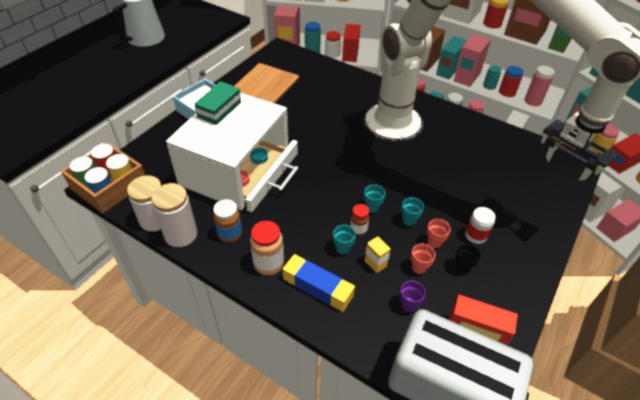

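View pics/a_top.png

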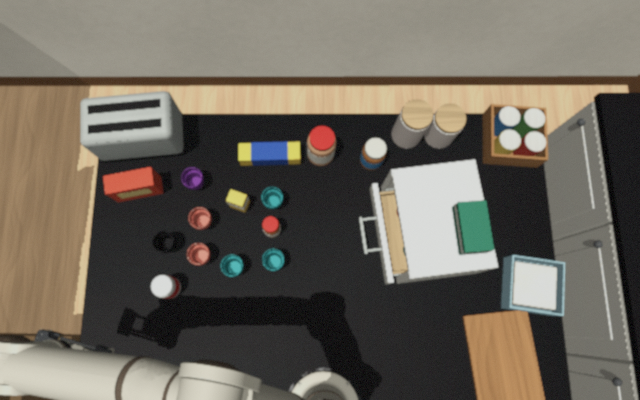

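```bash
cat > h.py <<'E'
from rig import env, eyes
import numpy as np, cv2
from scipy.spatial.transform import Rotation as R
from scipy.optimize import least_squares
CI={c:eyes.camera_info(c) for c in("scene","top")}
def proj(c,X):
    k=CI[c]; x=k["R"]@np.asarray(X,float)+k["t"]; x=k["camera_matrix"]@x; return x[:2]/x[2]
def plane(c,uv,z):
    k=CI[c]; d=k["R"].T@np.linalg.solve(k["camera_matrix"],[uv[0],uv[1],1.]); o=-k["R"].T@k["t"]
    return o+d*(z-o[2])/d[2]
def tri(a,b):
    f=lambda X:np.r_[proj("scene",X)-a,proj("top",X)-b]
    r=least_squares(f,[.5,0,.05]); return r.x,np.abs(r.fun).max()
def grab(tag=None):
    o={}
    for c in CI:
        o[c]=eyes.grab_frame(c)
        if tag: cv2.imwrite(f"pics/{tag}_{c}.png",o[c][:,:,::-1])
    return o
E
python3 - <<'E'
from h import *
im=grab()
np.set_printoptions(precision=4,suppress=True)
for n in ["teal1","coral1","tray_handle","teal_well","coral_well","cupboard","spice_jar","pudding_box","soup_can","peanut_jar","biscuit_jar","wrap_box"]:
    z={"tray_handle":.045,"teal_well":.018,"coral_well":.018}.get(n,0)
    for c in CI:
        for d in eyes.pinpoint(n,c):
            if d["score"]>.2: print(n,c,np.round(d["location"],1),round(d["score"],2),plane(c,d["location"],z)[:2])
for c,(u0,v0,u1,v1) in {"scene":(330,170,500,320),"top":(120,150,300,310)}.items():
    cv2.imwrite(f"pics/b_{c}.png",cv2.resize(im[c][v0:v1,u0:u1,::-1],None,fx=4,fy=4,interpolation=cv2.INTER_CUBIC))
cv2.imwrite("pics/b_tray.png",cv2.resize(im["scene"][100:220,160:310,::-1],None,fx=5,fy=5,interpolation=cv2.INTER_CUBIC))
E
```

```text
teal1 scene [371.4 210.1] 0.93 [0.4531 0.1549]
teal1 scene [340.5 249.9] 0.89 [0.6465 0.1547]
teal1 scene [410.1 220.9] 0.69 [0.4234 0.2809]
teal1 top [271.  267.1] 0.82 [0.4213 0.1598]
teal1 top [233.4 265.2] 0.77 [0.4276 0.2797]
teal1 top [274.4 203.5] 0.57 [0.6293 0.1516]
coral1 scene [420.4 265.1] 0.95 [0.561  0.3823]
coral1 scene [408.8 304.4] 0.81 [0.7001 0.4122]
coral1 scene [434.1 242.3] 0.67 [0.4595 0.3811]
coral1 scene [463.9 268.5] 0.56 [0.4996 0.4956]
coral1 top [171.9 243.9] 0.94 [0.4963 0.4797]
coral1 top [195.2 183.5] 0.76 [0.6977 0.4147]
coral1 top [200.8 256.7] 0.62 [0.4549 0.3848]
coral1 top [209.2 221.4] 0.57 [0.5698 0.3629]
tray_handle scene [287.4 179.6] 0.75 [ 0.529 -0.127]
tray_handle scene [476.2 237.9] 0.45 [0.409  0.4873]
tray_handle top [361.9 236.6] 0.68 [ 0.5118 -0.1274]
tray_handle top [239.2 265.6] 0.24 [0.4216 0.2553]
teal_well scene [259.  158.2] 0.85 [ 0.4785 -0.2876]
teal_well top [412.1 250.6] 0.96 [ 0.471  -0.2889]
coral_well scene [240.3 179.3] 0.79 [ 0.5965 -0.2758]
coral_well top [407.8 211.5] 0.86 [ 0.598  -0.2815]
cupboard scene [264.4 178. ] 0.62 [ 0.5324 -0.2239]
cupboard top [392.  234.9] 0.93 [ 0.5245 -0.2303]
spice_jar scene [361.9 227.2] 0.65 [0.5329 0.1648]
spice_jar top [274.  225.4] 0.87 [0.5563 0.152 ]
pudding_box scene [375.8 264.7] 0.77 [0.6341 0.2706]
pudding_box top [240.3 205.7] 0.73 [0.6221 0.2633]
soup_can scene [473.9 233.9] 0.8 [0.3583 0.4723]
soup_can scene [258.3 158.2] 0.26 [ 0.4655 -0.3026]
soup_can top [169.8 286.6] 0.96 [0.3606 0.4782]
peanut_jar scene [228.3 233.4] 0.9 [ 0.7879 -0.1694]
peanut_jar top [366.6 160.4] 0.55 [ 0.7773 -0.1557]
biscuit_jar scene [269.4 263.8] 0.59 [0.8078 0.0057]
biscuit_jar top [323.8 152. ] 0.96 [ 0.8071 -0.0124]
biscuit_jar top [360.9 233.2] 0.32 [ 0.5302 -0.1298]
wrap_box scene [317.8 285.7] 0.62 [0.7911 0.1667]
wrap_box scene [410.  218.5] 0.38 [0.4144 0.2762]
wrap_box top [269.9 154.8] 0.92 [0.7974 0.1688]
```

View pics/b_scene.png

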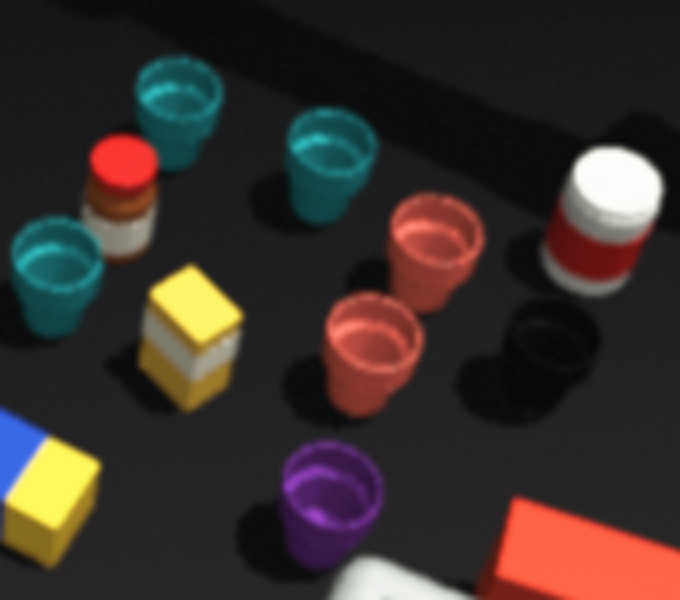

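View pics/b_tray.png

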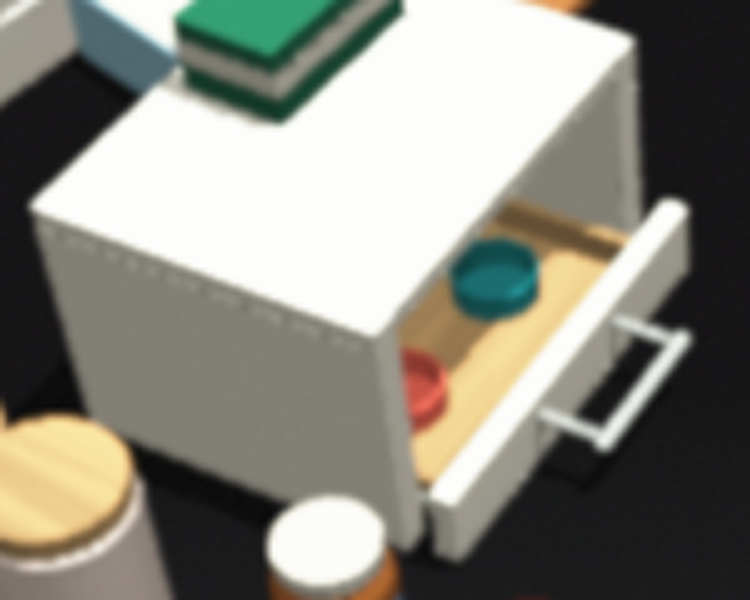

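View pics/b_top.png

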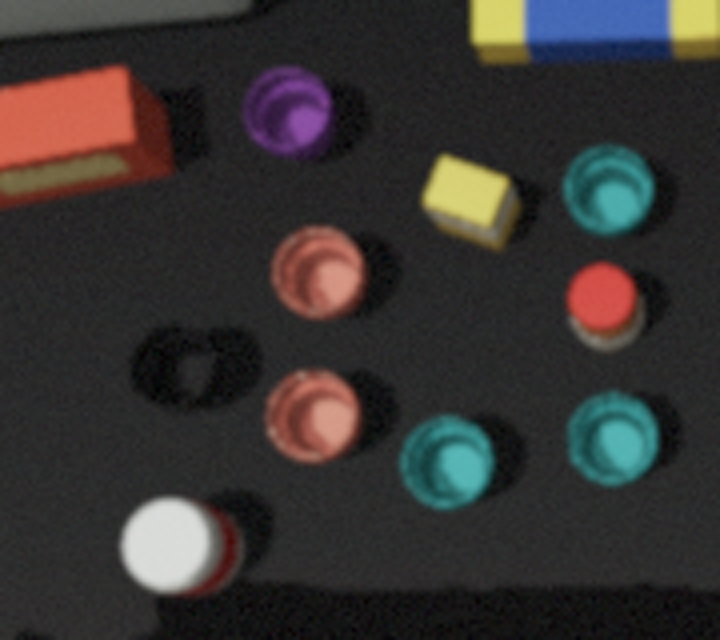

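```bash
cat >> h.py <<'E'
def warp(c,im,z,x0,x1,y0,y1,s=1000):
    # metric image: col=(y1-y)*s, row=(x1-x)*s
    src=np.float32([proj(c,[x,y,z]) for x,y in((x1,y1),(x1,y0),(x0,y0),(x0,y1))])
    w,h=int((y1-y0)*s),int((x1-x0)*s)
    dst=np.float32([[0,0],[w,0],[w,h],[0,h]])
    return cv2.warpPerspective(im,cv2.getPerspectiveTransform(src,dst),(w,h))
a=np.linspace(0,2*np.pi,40,endpoint=False)
CUP=np.vstack([np.c_[r*np.cos(a),r*np.sin(a),0*a+z] for r,z in((.0215,0),(.028,.045),(.033,.045),(.033,.075))])
def sil(c,xyz,S=4):
    p=np.array([proj(c,q) for q in CUP+np.asarray(xyz)])
    m=np.zeros((400*S,640*S),np.uint8)
    cv2.fillConvexPoly(m,cv2.convexHull(np.round(p*S).astype(np.int32)),255)
    return cv2.resize(m,(640,400),interpolation=cv2.INTER_AREA)/255.
def cmask(im,col):
    h=cv2.cvtColor(im,cv2.COLOR_RGB2HSV).astype(int)
    if col=="teal": m=(abs(h[...,0]-91)<9)&(h[...,1]>110)&(h[...,2]>35)
    else: m=((h[...,0]<10)|(h[...,0]>174))&(h[...,1]>90)&(h[...,1]<185)&(h[...,2]>70)
    return m
def fitcup(ims,col,xy,z=0.,cams=("scene","top"),rng=.03):
    xy=np.array(xy[:2],float); M={c:cmask(ims[c],col).astype(float) for c in cams}
    W={}
    for c in cams:
        u=proj(c,[xy[0],xy[1],z+.04]).astype(int); w=np.zeros((400,640)); w[max(0,u[1]-34):u[1]+34,max(0,u[0]-34):u[0]+34]=1; W[c]=w
    def cost(p): 
        e=0
        for c in cams:
            s=sil(c,[p[0],p[1],z]); m=M[c]
            # only pixels in connected vicinity
            w=W[c]*(cv2.dilate(s,np.ones((9,9)))>0)
            e+=(np.abs(s-m)*w).sum()/s.sum() + (1-(s*m).sum()/s.sum())
        return e
    step=.008;best=cost(xy)
    while step>.0004:
        imp=False
        for d in((1,0),(-1,0),(0,1),(0,-1)):
            q=xy+step*np.array(d); e=cost(q)
            if e<best-1e-6: best,xy,imp=e,q,True
        if not imp: step/=2
    return xy,best
E
python3 - <<'E'
from h import *
np.set_printoptions(precision=4,suppress=True)
im=grab()
for col,g in {"teal":[(.43,.157),(.425,.28),(.638,.153)],"coral":[(.565,.374),(.457,.383)]}.items():
    for x in g:
        b=fitcup(im,col,x); print(col,*b,fitcup(im,col,b[0],cams=("scene",))[0],fitcup(im,col,b[0],cams=("top",))[0])
    for c in CI: 
        cv2.imwrite(f"pics/m_{col}_{c}.png",cmask(im[c],col)*255)
w=warp("top",im["top"],.196,.3,.8,-.6,-.1); cv2.imwrite("pics/w.png",w[:,:,::-1])
w2=warp("top",im["top"],.064,.3,.8,-.6,-.1); cv2.imwrite("pics/w2.png",w2[:,:,::-1])
E
```

```text
teal [0.437 0.15 ] 0.2904331249070006 [0.4375 0.152 ] [0.438  0.1485]
teal [0.42   0.2765] 0.2162845029356827 [0.421 0.278] [0.42   0.2745]
teal [0.635 0.156] 0.21632874108549963 [0.6365 0.157 ] [0.6345 0.1545]
coral [0.5685 0.3825] 0.2979606918538361 [0.57   0.3835] [0.5685 0.3815]
coral [0.4545 0.3815] 0.3674151157180203 [0.4555 0.3825] [0.455 0.38 ][ WARN:0@7.699] global loadsave.cpp:1063 imwrite_ Unsupported depth image for selected encoder is fallbacked to CV_8U.
```

View pics/w.png

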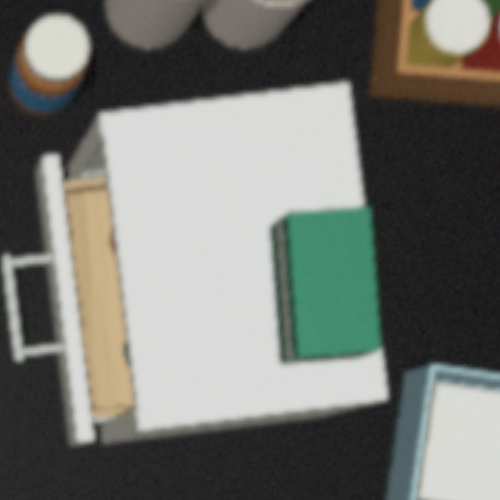

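View pics/w2.png

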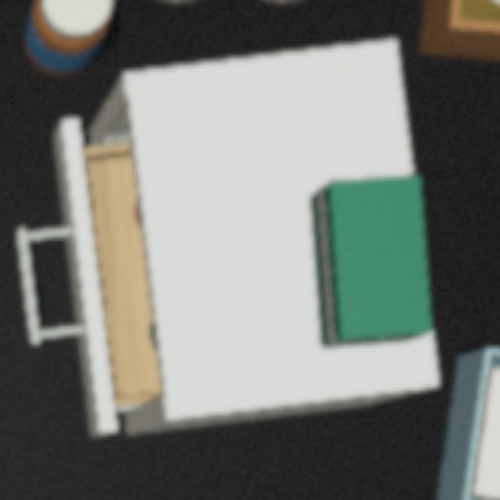

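```bash
cat >> h.py <<'E'
YAW=np.deg2rad(7.0); C0=np.array([.5275,-.2215])
def cup2w(x,y):
    c,s=np.cos(YAW),np.sin(YAW); return C0+np.array([c*x-s*y,s*x+c*y])
def w2cup(p):
    c,s=np.cos(YAW),np.sin(YAW); d=np.asarray(p[:2])-C0; return np.array([c*d[0]+s*d[1],-s*d[0]+c*d[1]])
def Rdown(deg):
    t=np.deg2rad(deg); return R.from_matrix(np.array([[np.cos(t),np.sin(t),0],[np.sin(t),-np.cos(t),0],[0,0,-1]]))
def plan(wps,g,vmax=.036,start=None):
    """wps: list of (xyz,yawdeg). prints rows from current measured pose"""
    s=env.read_state(); q=s["eef_rot"]; p=np.array(s["position"]); r=R.from_quat([q[1],q[2],q[3],q[0]])
    rows=[]
    for w in wps:
        xyz,yaw=w[:2]; v=w[2] if len(w)>2 else vmax
        t=Rdown(yaw); rv=(r.inv()*t).as_rotvec()
        n=int(max(1,np.ceil(np.linalg.norm(np.asarray(xyz)-p)/v),np.ceil(np.rad2deg(np.linalg.norm(rv))/3.9)))
        dp=(np.asarray(xyz)-p)/n
        for i in range(n):
            rows.append(np.r_[r.inv().apply(dp)/.4, np.rad2deg(rv/n)/4, g]); r=r*R.from_rotvec(rv/n)
        p=np.asarray(xyz,float)
    while len(rows)%8: rows.append(np.r_[np.zeros(6),g])
    for k in range(0,len(rows),8): print("CALL"); print("["+",".join("["+",".join(f"{x:.3f}".rstrip('0').rstrip('.') if abs(x)>.0005 else "0" for x in q)+"]" for q in rows[k:k+8])+"]")
def st():
    s=env.read_state(); q=s["eef_rot"]; m=R.from_quat([q[1],q[2],q[3],q[0]]).as_matrix()
    print("t",round(s["t"],2),"p",np.round(s["position"],4),"yaw",round(np.rad2deg(np.arctan2(m[1,0],m[0,0])),2),"tiltz",np.round(m[:2,2],4),"F",np.round(s["force"],2),"w",round(s["gripper_width"],4),"q",np.round(s["joint_positions"],2))
E
python3 - <<'E'
from h import *
st(); print(cup2w(0,.068),cup2w(-.0625,.092),cup2w(.0625,.092))
plan([([*cup2w(0,.068),.2],7)],1)
E
```

```text
t 1.5 p [0.1788 0.6249 0.2267] yaw 74.03 tiltz [-0. -0.] F [0.31 0.5  0.06] w 0.0919 q [-1.03  0.5  -0.43  1.55  0.22  1.14 -0.21]
[ 0.51921288 -0.15400686] [ 0.45425389 -0.13780259] [ 0.57832215 -0.12256892]
CALL
[[-0.068,0.056,0.003,0,0,0.698,1],[-0.065,0.06,0.003,0,0,0.698,1],[-0.062,0.063,0.003,0,0,0.698,1],[-0.059,0.066,0.003,0,0,0.698,1],[-0.056,0.069,0.003,0,0,0.698,1],[-0.053,0.071,0.003,0,0,0.698,1],[-0.049,0.074,0.003,0,0,0.698,1],[-0.045,0.076,0.003,0,0,0.698,1]]
CALL
[[-0.042,0.078,0.003,0,0,0.698,1],[-0.038,0.08,0.003,0,0,0.698,1],[-0.034,0.082,0.003,0,0,0.698,1],[-0.03,0.083,0.003,0,0,0.698,1],[-0.026,0.085,0.003,0,0,0.698,1],[-0.022,0.086,0.003,0,0,0.698,1],[-0.017,0.087,0.003,0,0,0.698,1],[-0.013,0.088,0.003,0,0,0.698,1]]
CALL
[[-0.009,0.088,0.003,0,0,0.698,1],[-0.005,0.088,0.003,0,0,0.698,1],[0,0.089,0.003,0,0,0.698,1],[0.004,0.088,0.003,0,0,0.698,1],[0.008,0.088,0.003,0,0,0.698,1],[0.013,0.088,0.003,0,0,0.698,1],[0.017,0.087,0.003,0,0,0.698,1],[0.021,0.086,0.003,0,0,0.698,1]]
```

Call:
jog_arm([
  [-0.068,0.056,0.003,0,0,0.7,1],
  [-0.065,0.06,0.003,0,0,0.7,1],
  [-0.062,0.063,0.003,0,0,0.7,1],
  [-0.059,0.066,0.003,0,0,0.7,1],
  [-0.056,0.069,0.003,0,0,0.7,1],
  [-0.053,0.071,0.003,0,0,0.7,1],
  [-0.049,0.074,0.003,0,0,0.7,1],
  [-0.045,0.076,0.003,0,0,0.7,1],
])

```text
t: 2.17
position: [0.2932, 0.3641, 0.2173]
eef_rot: [-0.0, 0.901, 0.434, 0.0]
force: [0.6, 0.6, 0.0]
gripper_width: 0.043
```

Call:
jog_arm([
  [-0.042,0.078,0.003,0,0,0.7,1],
  [-0.038,0.08,0.003,0,0,0.7,1],
  [-0.034,0.082,0.003,0,0,0.7,1],
  [-0.03,0.083,0.003,0,0,0.7,1],
  [-0.026,0.085,0.003,0,0,0.7,1],
  [-0.022,0.086,0.003,0,0,0.7,1],
  [-0.017,0.087,0.003,0,0,0.7,1],
  [-0.013,0.088,0.003,0,0,0.7,1],
])

```text
t: 2.83
position: [0.4063, 0.1038, 0.2079]
eef_rot: [-0.0, 0.968, 0.251, 0.001]
force: [0.7, -0.1, 0.2]
gripper_width: 0.0003
```

Call:
jog_arm([
  [-0.009,0.088,0.003,0,0,0.7,1],
  [-0.005,0.088,0.003,0,0,0.7,1],
  [0,0.089,0.003,0,0,0.7,1],
  [0.004,0.088,0.003,0,0,0.7,1],
  [0.008,0.088,0.003,0,0,0.7,1],
  [0.013,0.088,0.003,0,0,0.7,1],
  [0.017,0.087,0.003,0,0,0.7,1],
  [0.021,0.086,0.003,0,0,0.7,1],
])

```text
t: 3.5
position: [0.5189, -0.1562, 0.1981]
eef_rot: [0.0, 0.998, 0.059, 0.0]
force: [0.8, -0.1, -0.1]
gripper_width: 0.0005
```

```bash
python3 - <<'E'
from h import *
st(); im=grab("c")
for c in CI:
    for z,t in((.045,.093),(.045,.068)): print(c,proj(c,[*cup2w(0,t),z]))
    for n in ("tray_handle","teal_well","coral_well"):
        d=eyes.pinpoint(n,c)
        if d: print(n,c,w2cup(plane(c,d[0]["location"],.045 if n[0:2]=="tr" else .018)),d[0]["score"])
u=proj("top",[*cup2w(0,.08),.045]).astype(int)
cv2.imwrite("pics/c_ct.png",cv2.resize(im["top"][u[1]-70:u[1]+70,u[0]-60:u[0]+60,::-1],None,fx=4,fy=4,interpolation=cv2.INTER_CUBIC))
u=proj("scene",[*cup2w(0,.08),.045]).astype(int)
cv2.imwrite("pics/c_cs.png",cv2.resize(im["scene"][u[1]-70:u[1]+50,u[0]-70:u[0]+70,::-1],None,fx=4,fy=4,interpolation=cv2.INTER_CUBIC))
E
```

```text
t 3.5 p [ 0.5189 -0.1562  0.1981] yaw 6.71 tiltz [ 0.0006 -0.0001] F [ 0.84 -0.11 -0.13] w 0.0005 q [ 0.04  0.31  0.24  1.87 -0.09  0.97  0.44]
scene [289.09700655 177.05880857]
scene [282.53492077 174.63028523]
tray_handle scene [0.00089663 0.09577293] 0.74
teal_well scene [-0.05864576 -0.06039856] 0.55
coral_well scene [ 0.06269243 -0.07332612] 0.58
top [362.43160933 235.22012542]
top [370.29061447 234.25047892]
tray_handle top [-0.00556801  0.08631857] 0.73
teal_well top [0.1590257  0.46806631] 0.2
coral_well top [0.30404897 0.17532674] 0.49
```

View pics/c_ct.png

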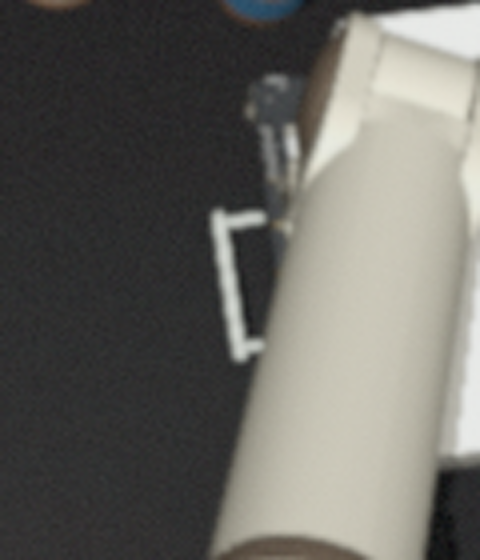

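View pics/c_cs.png

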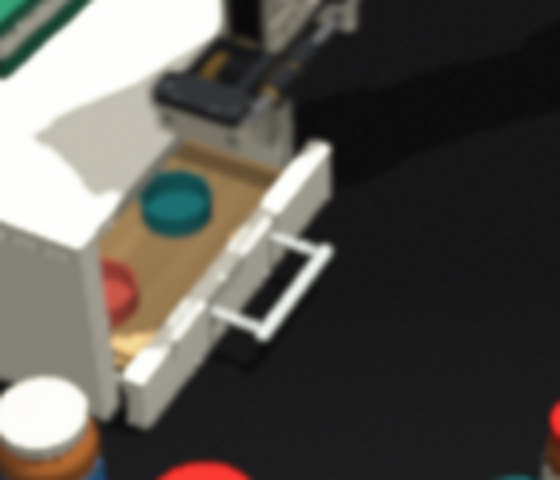

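```bash
python3 - <<'E'
from h import *
plan([([*cup2w(0,.070),.082],7)],1)
E
```

```text
CALL
[[0.001,0,0.072,-0.003,0,-0.001,1],[0.001,0,0.072,-0.003,0,-0.001,1],[0.001,0,0.072,-0.003,0,-0.001,1],[0.001,0,0.072,-0.003,0,-0.001,1],[0,0,0,0,0,0,1],[0,0,0,0,0,0,1],[0,0,0,0,0,0,1],[0,0,0,0,0,0,1]]
```

Call:
jog_arm([
  [0.001,0,0.072,0,0,0,1],
  [0.001,0,0.072,0,0,0,1],
  [0.001,0,0.072,0,0,0,1],
  [0.001,0,0.072,0,0,0,1],
  [0,0,0,0,0,0,1],
  [0,0,0,0,0,0,1],
  [0,0,0,0,0,0,1],
  [0,0,0,0,0,0,1],
])

```text
t: 4.57
position: [0.5215, -0.1545, 0.0848]
eef_rot: [0.0, 0.998, 0.06, 0.002]
force: [-1.7, -0.3, 0.4]
gripper_width: 0.0006
```

```bash
python3 - <<'E'
from h import *
st(); im=grab("d"); s=env.read_state(); print(w2cup(s["position"]),proj("scene",s["position"]),proj("top",s["position"]))
u=proj("scene",[*cup2w(0,.08),.045]).astype(int)
cv2.imwrite("pics/d_cs.png",cv2.resize(im["scene"][u[1]-50:u[1]+50,u[0]-60:u[0]+60,::-1],None,fx=5,fy=5,interpolation=cv2.INTER_CUBIC)); print(u)
E
```

```text
t 4.57 p [ 0.5215 -0.1545  0.0848] yaw 6.86 tiltz [ 0.0034 -0.0005] F [-1.71 -0.31  0.37] w 0.0006 q [ 0.07  0.47  0.21  1.95 -0.14  0.73  0.49]
[0.00204903 0.06710202] [281.5360167  166.41580242] [372.15792219 231.42004121]
[285 175]
```

View pics/d_cs.png

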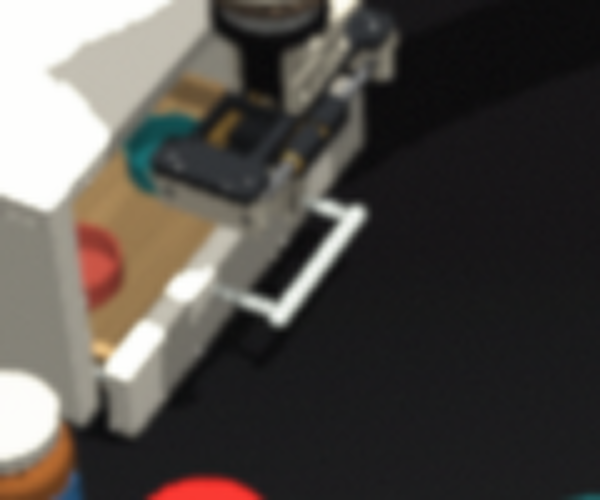

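Call:
jog_arm([
  [0,-0.007,0.02,0,0,0,1],
  [0,0,0.02,0,0,0,1],
  [0,0,0.02,0,0,0,1],
  [0,0,0.02,0,0,0,1],
  [0,0,0.01,0,0,0,1],
  [0,0,0,0,0,0,1],
  [0,0,0,0,0,0,1],
  [0,0,0,0,0,0,1],
])

```text
t: 5.33
position: [0.5197, -0.1518, 0.0467]
eef_rot: [0.0, 0.998, 0.059, -0.0]
force: [-0.5, 0.2, 0.2]
gripper_width: 0.0004
```

```bash
python3 - <<'E'
from h import *
st(); im=grab("e"); s=env.read_state(); print(w2cup(s["position"]),proj("scene",s["position"]))
u=np.array([285,175])
cv2.imwrite("pics/e_cs.png",cv2.resize(im["scene"][u[1]-50:u[1]+50,u[0]-60:u[0]+60,::-1],None,fx=5,fy=5,interpolation=cv2.INTER_CUBIC)); print(u)
E
```

```text
t 5.33 p [ 0.5197 -0.1518  0.0467] yaw 6.81 tiltz [-0.     -0.0001] F [-0.55  0.17  0.17] w 0.0004 q [ 0.08  0.53  0.2   1.97 -0.16  0.66  0.5 ]
[0.00094497 0.07005371] [282.91229941 174.57996712]
[285 175]
```

View pics/e_cs.png

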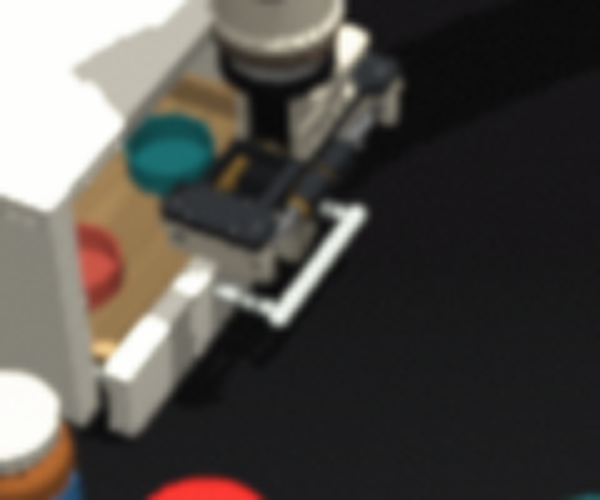

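Call:
jog_arm([
  [0,0,0.02,0,0,0,1],
  [0,0,0.02,0,0,0,1],
  [0,0,0.015,0,0,0,1],
  [0,-0.02,0,0,0,0,1],
  [0,-0.03,0,0,0,0,1],
  [0,-0.04,0,0,0,0,1],
  [0,-0.04,0,0,0,0,1],
  [0,-0.04,0,0,0,0,1],
])

```text
t: 6.1
position: [0.5102, -0.0842, 0.0242]
eef_rot: [0.001, 0.998, 0.059, -0.001]
force: [-0.6, -3.9, -1.9]
gripper_width: 0.0002
```

Call:
jog_arm([
  [0,-0.04,0,0,0,0,1],
  [0,-0.04,0,0,0,0,1],
  [0,-0.04,0,0,0,0,1],
  [0,-0.03,0,0,0,0,1],
  [0,-0.03,0,0,0,0,1],
  [0,-0.02,0,0,0,0,1],
  [0,0,0,0,0,0,1],
  [0,0,0,0,0,0,1],
])

```text
t: 6.77
position: [0.5028, -0.0035, 0.025]
eef_rot: [-0.0, 0.998, 0.06, 0.001]
force: [-0.2, -0.6, -0.2]
gripper_width: 0.0004
```

```bash
python3 - <<'E'
from h import *
st(); im=grab("f"); s=env.read_state(); print(w2cup(s["position"]),proj("scene",s["position"]))
E
```

```text
t 6.77 p [ 0.5028 -0.0035  0.025 ] yaw 6.92 tiltz [0.0014 0.0008] F [-0.18 -0.57 -0.18] w 0.0004 q [-0.2   0.52  0.19  2.07 -0.17  0.57  0.23]
[0.00195487 0.21815807] [322.41437582 194.05849573]
```

View pics/f_scene.png

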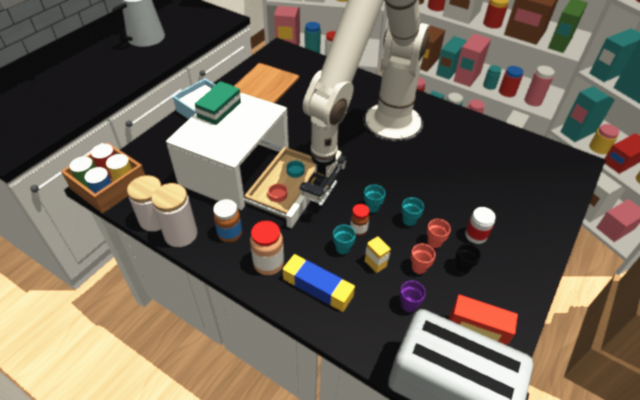

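Call:
jog_arm([
  [0,-0.01,0,0,0,0,1],
  [0,-0.01,0,0,0,0,1],
  [0,-0.008,0,0,0,0,1],
  [0,0,0,0,0,0,1],
  [0,0,0,0,0,0,1],
  [0,0,0,0,0,0,1],
  [0,0,0,0,0,0,1],
  [0,0,0,0,0,0,1],
])

```text
t: 7.53
position: [0.5003, 0.0067, 0.0246]
eef_rot: [-0.0, 0.998, 0.06, -0.0]
force: [-0.8, 0.5, 0.1]
gripper_width: 0.0004
```

```bash
python3 - <<'E'
from h import *
st(); s=env.read_state(); print(w2cup(s["position"]))
E
```

```text
t 7.53 p [0.5003 0.0067 0.0246] yaw 6.84 tiltz [-0.0007  0.0003] F [-0.83  0.5   0.05] w 0.0004 q [-0.22  0.52  0.19  2.07 -0.17  0.57  0.21]
[0.00080166 0.22976668]
```

Call:
jog_arm([
  [0,-0.008,0,0,0,0,1],
  [0,0,0,0,0,0,1],
  [0,0,0,0,0,0,1],
  [0,-0.008,0,0,0,0,1],
  [0,0,0,0,0,0,1],
  [0,0,0,0,0,0,1],
  [0,0,0,0,0,0,1],
  [0,0,0,0,0,0,1],
])

```text
t: 8.2
position: [0.5001, 0.0081, 0.0246]
eef_rot: [0.002, 0.998, 0.058, 0.0]
force: [1.2, -12.5, -0.8]
gripper_width: 0.0001
```

```bash
python3 - <<'E'
from h import *
st(); s=env.read_state(); print(w2cup(s["position"]))
E
```

```text
t 8.2 p [0.5001 0.0081 0.0246] yaw 6.61 tiltz [ 0.0007 -0.0044] F [  1.25 -12.53  -0.81] w 0.0001 q [-0.23  0.52  0.19  2.07 -0.17  0.56  0.2 ]
[0.00079904 0.23118888]
```

Call:
jog_arm([
  [0,0.02,0,0,0,0,1],
  [0,0.02,0,0,0,0,1],
  [0,0,-0.04,0,0,0,1],
  [0,0,-0.08,0,0,0,1],
  [0,0,-0.1,0,0,0,1],
  [0,0,-0.1,0,0,0,1],
  [0,0,-0.1,0,0,0,1],
  [0,0,-0.03,0,0,0,1],
])

```text
t: 8.87
position: [0.505, -0.0027, 0.2108]
eef_rot: [-0.001, 0.998, 0.06, 0.004]
force: [1.2, 0.2, -0.2]
gripper_width: 0.0005
```

```bash
python3 - <<'E'
from h import *
np.set_printoptions(precision=4,suppress=True)
st(); im=grab("g")
for n in ("tray_handle","teal_well","coral_well"):
  for c in CI:
    d=eyes.pinpoint(n,c)
    if d: p=plane(c,d[0]["location"],.045 if n[0:2]=="tr" else .018); print(n,c,p[:2],w2cup(p),round(d[0]["score"],2))
for c in CI:
    u=proj(c,[*cup2w(0,.12),.03]).astype(int)
    cv2.imwrite(f"pics/g_c{c}.png",cv2.resize(im[c][u[1]-70:u[1]+70,u[0]-70:u[0]+70,::-1],None,fx=4,fy=4,interpolation=cv2.INTER_CUBIC)); print(u)
E
```

```text
t 8.87 p [ 0.505  -0.0027  0.2108] yaw 6.84 tiltz [0.0089 0.0017] F [ 1.16  0.19 -0.23] w 0.0005 q [-0.27  0.23  0.26  1.95 -0.07  0.96  0.14]
tray_handle scene [0.5068 0.0208] [0.009 0.243] 0.83
teal_well scene [ 0.4497 -0.1292] [-0.066   0.1011] 0.81
teal_well top [ 0.4531 -0.1333] [-0.0631  0.0967] 0.89
coral_well scene [0.4343 0.2845] [-0.0308  0.5136] 0.72
coral_well top [ 0.5784 -0.1194] [0.063  0.0951] 0.76
[296 182]
[353 237]
```

View pics/g_cscene.png

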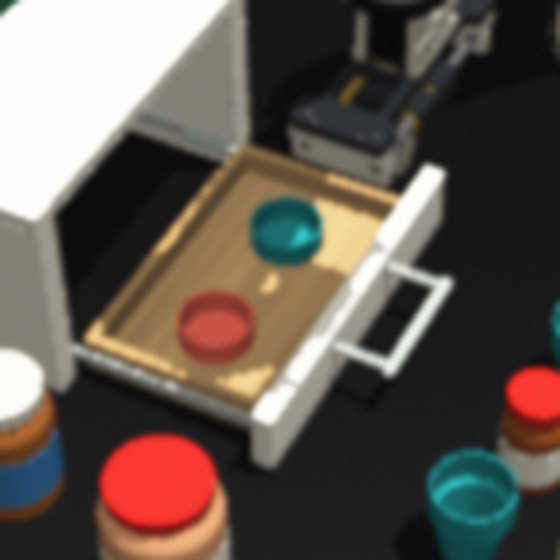

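View pics/g_ctop.png

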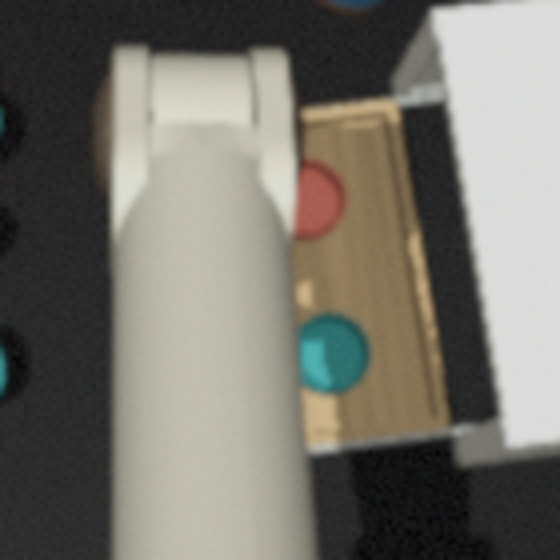

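```bash
cat >> h.py <<'E'
RING=np.vstack([np.c_[.032*np.cos(a),.032*np.sin(a),0*a+z] for z in(.0,.024)])
def fitring(ims,col,xy,cams=("scene","top")):
    global CUP
    sv=CUP; CUP=RING
    try: return fitcup(ims,col,xy,z=.018,cams=cams)
    finally: CUP=sv
E
python3 - <<'E'
from h import *
np.set_printoptions(precision=4,suppress=True)
im=grab()
for col,x in (("teal",cup2w(-.0625,.092)),("coral",cup2w(.0625,.092))):
    for cams in (("scene",),("top",),("scene","top")):
        r,e=fitring(im,col,x,cams); print(col,cams,r,w2cup(r),round(e,2))
for col,g in {"teal":[(.437,.15),(.42,.2765),(.635,.156)],"coral":[(.5685,.3825),(.4545,.3815)]}.items():
    for x in g: print(col,*fitcup(im,col,x))
E
```

```text
teal ('scene',) [ 0.4583 -0.1318] [-0.0578  0.0975] 0.5
teal ('top',) [ 0.4568 -0.1363] [-0.0598  0.0932] 0.61
teal ('scene', 'top') [ 0.4563 -0.1378] [-0.0605  0.0918] 1.1
coral ('scene',) [ 0.5828 -0.1186] [0.0675 0.0954] 0.17
coral ('top',) [ 0.5773 -0.1226] [0.0615 0.0921] 0.82
coral ('scene', 'top') [ 0.5803 -0.1206] [0.0647 0.0937] 1.08
teal [0.437 0.15 ] 0.2986231411687657
teal [0.42   0.2765] 0.2158340831146818
teal [0.635 0.156] 0.21858474971760777
coral [0.5685 0.3825] 0.3063535062250936
coral [0.4545 0.3815] 0.35381528056450695
```

```bash
sed -i 's/C0=np.array.*/C0=np.array([.529,-.220])/' h.py; python3 - <<'E'
from h import *
st();print(cup2w(-.0625,.092),cup2w(.0625,.092))
plan([([.437,.150,.2],7),([.437,.150,.13],7)],-.85)
E
```

```text
t 9.37 p [ 0.501  -0.0031  0.2034] yaw 6.83 tiltz [-0.0025 -0.0003] F [ 1.04 -0.2  -0.12] w 0.0003 q [-0.27  0.24  0.26  1.96 -0.07  0.96  0.14]
[ 0.45575389 -0.13630259] [ 0.57982215 -0.12106892]
CALL
[[-0.023,-0.08,0.002,0,0.007,-0.009,-0.85],[-0.023,-0.08,0.002,0,0.007,-0.009,-0.85],[-0.023,-0.08,0.002,0,0.007,-0.009,-0.85],[-0.023,-0.08,0.002,0,0.007,-0.009,-0.85],[-0.022,-0.08,0.002,0,0.007,-0.009,-0.85],[0,0,0.088,0,0,0,-0.85],[0,0,0.088,0,0,0,-0.85],[0,0,0,0,0,0,-0.85]]
```

Call:
jog_arm([
  [-0.023,-0.08,0.002,0,0,0,-0.85],
  [-0.023,-0.08,0.002,0,0,0,-0.85],
  [-0.023,-0.08,0.002,0,0,0,-0.85],
  [-0.023,-0.08,0.002,0,0,0,-0.85],
  [-0.022,-0.08,0.002,0,0,0,-0.85],
  [0,0,0.088,0,0,0,-0.85],
  [0,0,0.088,0,0,0,-0.85],
  [0,0,0,0,0,0,-0.85],
])

```text
t: 10.03
position: [0.4325, 0.1493, 0.1248]
eef_rot: [0.002, 0.998, 0.061, -0.005]
force: [-0.6, -1.1, -0.6]
gripper_width: 0.0492
```

```bash
python3 - <<'E'
from h import *
st(); im=grab("i")
plan([([.437,.150,.05],7,.02)],-.85)
u=proj("scene",[.437,.15,.06]).astype(int)
cv2.imwrite("pics/i_cs.png",cv2.resize(im["scene"][u[1]-60:u[1]+60,u[0]-70:u[0]+70,::-1],None,fx=4,fy=4,interpolation=cv2.INTER_CUBIC))
E
```

```text
t 10.03 p [0.4325 0.1493 0.1248] yaw 6.95 tiltz [-0.0102 -0.0045] F [-0.57 -1.11 -0.59] w 0.0492 q [-0.51  0.28  0.13  2.11 -0.05  0.76 -0.22]
CALL
[[0.001,0,0.05,0.005,0.015,-0.012,-0.85],[0.001,0,0.05,0.005,0.015,-0.012,-0.85],[0.001,0,0.05,0.005,0.015,-0.012,-0.85],[0.001,0,0.05,0.005,0.015,-0.012,-0.85],[0,0,0,0,0,0,-0.85],[0,0,0,0,0,0,-0.85],[0,0,0,0,0,0,-0.85],[0,0,0,0,0,0,-0.85]]
```

View pics/i_cs.png

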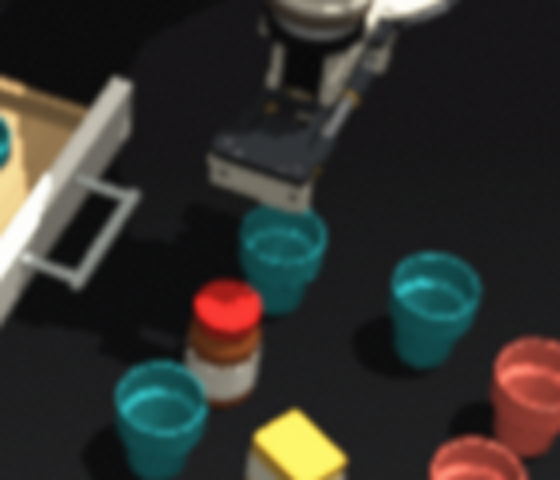

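Call:
jog_arm([
  [0.001,0,0,0,0,0,-0.85],
  [0.001,0,0,0,0,0,-0.85],
  [0.001,0,0,0,0,0,-0.85],
  [0.001,0,0,0,0,0,-0.85],
  [0,0,0,0,0,0,-0.85],
  [0,0,0,0,0,0,-0.85],
  [0,0,0,0,0,0,-0.85],
  [0,0,0,0,0,0,-0.85],
])

```text
t: 10.8
position: [0.439, 0.1505, 0.1304]
eef_rot: [-0.0, 0.998, 0.06, 0.0]
force: [0.1, -0.3, 0.5]
gripper_width: 0.085
```

Call:
jog_arm([
  [0,0,0.05,0,0,0,-0.85],
  [0,0,0.05,0,0,0,-0.85],
  [0,0,0.05,0,0,0,-0.85],
  [0,0,0.05,0,0,0,-0.85],
  [0,0,0,0,0,0,-0.85],
  [0,0,0,0,0,0,-0.85],
  [0,0,0,0,0,0,-0.85],
  [0,0,0,0,0,0,-0.85],
])

```text
t: 11.47
position: [0.4401, 0.1509, 0.0515]
eef_rot: [-0.0, 0.998, 0.06, 0.001]
force: [-0.5, -0.4, -0.6]
gripper_width: 0.0847
```

```bash
python3 - <<'E'
from h import *
st(); im=grab("j"); st()
u=proj("scene",[.437,.15,.06]).astype(int)
cv2.imwrite("pics/j_cs.png",cv2.resize(im["scene"][u[1]-60:u[1]+60,u[0]-70:u[0]+70,::-1],None,fx=4,fy=4,interpolation=cv2.INTER_CUBIC))
E
```

```text
t 11.47 p [0.4401 0.1509 0.0515] yaw 6.83 tiltz [0.0019 0.0009] F [-0.48 -0.4  -0.61] w 0.0847 q [-0.49  0.42  0.12  2.15 -0.09  0.58 -0.19]
t 11.57 p [0.44   0.1509 0.0515] yaw 6.83 tiltz [0.0021 0.001 ] F [0.04 0.82 0.84] w 0.085 q [-0.49  0.42  0.12  2.15 -0.09  0.58 -0.19]
```

View pics/j_cs.png

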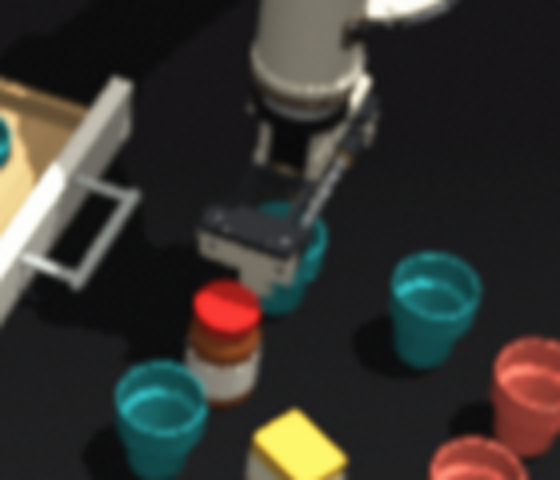

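Call:
jog_arm([
  [0,0,0.004,0,0,0,1],
  [0,0,0,0,0,0,1],
  [0,0,0,0,0,0,1],
  [0,0,0,0,0,0,1],
  [0,0,0,0,0,0,1],
  [0,0,-0.02,0,0,0,1],
  [0,0,-0.05,0,0,0,1],
  [0,0,-0.08,0,0,0,1],
])

```text
t: 12.23
position: [0.4365, 0.1494, 0.1073]
eef_rot: [0.001, 0.998, 0.06, -0.003]
force: [-0.5, -0.5, -0.8]
gripper_width: 0.0646
```

```bash
python3 - <<'E'
from h import *
plan([([.445,.05,.21],7),([*cup2w(-.0625,.092),.21],7)],1)
st(); im=grab("k"); 
u=proj("scene",[.437,.15,.06]).astype(int)
cv2.imwrite("pics/k_cs.png",cv2.resize(im["scene"][u[1]-80:u[1]+40,u[0]-70:u[0]+70,::-1],None,fx=4,fy=4,interpolation=cv2.INTER_CUBIC))
E
```

```text
CALL
[[-0.003,0.062,-0.064,0.007,0.022,-0.011,1],[-0.002,0.062,-0.064,0.007,0.022,-0.011,1],[-0.002,0.062,-0.064,0.007,0.022,-0.011,1],[-0.002,0.062,-0.064,0.007,0.022,-0.011,1],[-0.005,0.078,0,0,0,0,1],[-0.005,0.078,0,0,0,0,1],[-0.005,0.078,0,0,0,0,1],[-0.005,0.078,0,0,0,0,1]]
CALL
[[-0.005,0.078,0,0,0,0,1],[-0.005,0.078,0,0,0,0,1],[0,0,0,0,0,0,1],[0,0,0,0,0,0,1],[0,0,0,0,0,0,1],[0,0,0,0,0,0,1],[0,0,0,0,0,0,1],[0,0,0,0,0,0,1]]
t 12.23 p [0.4365 0.1494 0.1073] yaw 6.83 tiltz [-0.0059 -0.0028] F [-0.51 -0.5  -0.84] w 0.0646 q [-0.5   0.31  0.13  2.12 -0.06  0.72 -0.21]
```

View pics/k_cs.png

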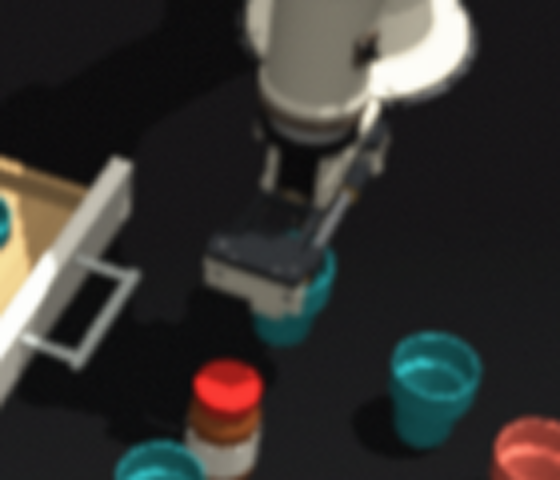

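Call:
jog_arm([
  [-0.003,0.04,-0.064,0,0,0,1],
  [-0.002,0.062,-0.064,0,0,0,1],
  [-0.002,0.07,-0.064,0,0,0,1],
  [-0.002,0.078,-0.064,0,0,0,1],
  [-0.005,0.078,0,0,0,0,1],
  [-0.005,0.078,0,0,0,0,1],
  [-0.005,0.078,0,0,0,0,1],
  [-0.005,0.078,0,0,0,0,1],
])

```text
t: 13.0
position: [0.4538, -0.0755, 0.2112]
eef_rot: [-0.0, 0.998, 0.06, 0.0]
force: [0.0, 0.5, -2.0]
gripper_width: 0.0648
```

Call:
jog_arm([
  [-0.005,0.078,0,0,0,0,1],
  [-0.005,0.074,0,0,0,0,1],
  [0,0,0,0,0,0,1],
  [0,0,0,0,0,0,1],
  [0,0,0,0,0,0,1],
  [0,0,0,0,0,0,1],
  [0,0,0,0,0,0,1],
  [0,0,0,0,0,0,1],
])

```text
t: 13.67
position: [0.4576, -0.1337, 0.211]
eef_rot: [-0.0, 0.998, 0.061, -0.0]
force: [-0.2, 0.3, -0.4]
gripper_width: 0.065
```

```bash
python3 - <<'E'
from h import *
plan([([*cup2w(-.0625,.092),.115],7,.035)],1)
st()
E
```

```text
CALL
[[-0.002,0.002,0.08,-0.002,0.001,-0.004,1],[-0.002,0.002,0.08,-0.002,0.001,-0.004,1],[-0.002,0.002,0.08,-0.002,0.001,-0.004,1],[0,0,0,0,0,0,1],[0,0,0,0,0,0,1],[0,0,0,0,0,0,1],[0,0,0,0,0,0,1],[0,0,0,0,0,0,1]]
t 13.67 p [ 0.4576 -0.1337  0.211 ] yaw 6.95 tiltz [-0.0002  0.0004] F [-0.15  0.34 -0.36] w 0.065 q [-0.1   0.18  0.37  2.01 -0.08  0.96  0.43]
```

Call:
jog_arm([
  [-0.002,0.002,0.08,0,0,0,1],
  [-0.002,0.002,0.08,0,0,0,1],
  [-0.001,0.002,0.08,0,0,0,1],
  [0,0,0,0,0,0,1],
  [0,0,0,0,0,0,1],
  [0,0,0,0,0,0,1],
  [0,0,0,0,0,0,1],
  [0,0,0,0,0,0,1],
])

```text
t: 14.33
position: [0.4575, -0.1377, 0.117]
eef_rot: [0.0, 0.998, 0.06, 0.002]
force: [0.3, 0.1, -1.7]
gripper_width: 0.0649
```

```bash
python3 - <<'E'
from h import *
st(); im=grab("l"); 
for c in CI:
    u=proj(c,[*cup2w(-.0,.092),.06]).astype(int)
    cv2.imwrite(f"pics/l_c{c}.png",cv2.resize(im[c][u[1]-60:u[1]+60,u[0]-60:u[0]+60,::-1],None,fx=4,fy=4,interpolation=cv2.INTER_CUBIC))
plan([([*cup2w(-.0625,.092),.070],7,.009)],1)
E
```

```text
t 14.33 p [ 0.4575 -0.1377  0.117 ] yaw 6.84 tiltz [ 0.0037 -0.0003] F [ 0.25  0.07 -1.65] w 0.0649 q [-0.06  0.33  0.34  2.09 -0.16  0.74  0.51]
CALL
[[0,-0.001,0.019,0.001,-0.007,-0.007,1],[0,-0.001,0.019,0.001,-0.007,-0.007,1],[0,-0.001,0.019,0.001,-0.007,-0.007,1],[0,-0.001,0.019,0.001,-0.007,-0.007,1],[0,-0.001,0.019,0.001,-0.007,-0.007,1],[0,-0.001,0.019,0.001,-0.007,-0.007,1],[0,0,0,0,0,0,1],[0,0,0,0,0,0,1]]
```

View pics/l_cscene.png

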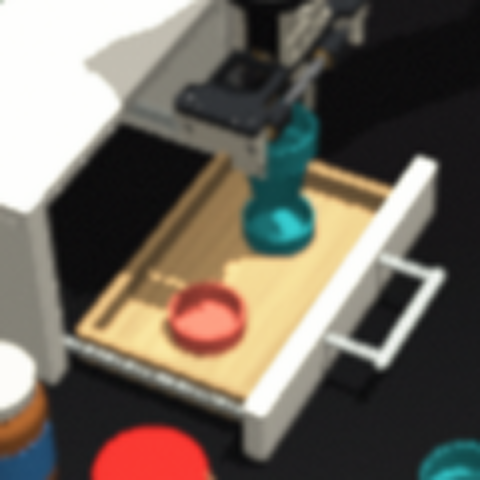

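Call:
jog_arm([
  [0,-0.002,0.025,0,0,0,1],
  [0,-0.002,0.025,0,0,0,1],
  [0,-0.001,0.025,0,0,0,1],
  [0,0,0.02,0,0,0,1],
  [0,0,0.015,0,0,0,1],
  [0,0,0.01,0,0,0,1],
  [0,0,0,0,0,0,1],
  [0,0,0,0,0,0,1],
])

```text
t: 15.1
position: [0.4555, -0.1358, 0.0667]
eef_rot: [0.0, 0.998, 0.059, -0.0]
force: [-0.1, -0.3, -0.4]
gripper_width: 0.0645
```

```bash
python3 - <<'E'
from h import *
st()
E
```

```text
t 15.1 p [ 0.4555 -0.1358  0.0667] yaw 6.8 tiltz [-0.0005 -0.0001] F [-0.15 -0.28 -0.45] w 0.0645 q [-0.03  0.42  0.31  2.12 -0.21  0.63  0.55]
```

Call:
jog_arm([
  [0,0,0.003,0,0,0,1],
  [0,0,0,0,0,0,1],
  [0,0,0.003,0,0,0,1],
  [0,0,0,0,0,0,1],
  [0,0,0,0,0,0,1],
  [0,0,0,0,0,0,1],
  [0,0,0,0,0,0,1],
  [0,0,0,0,0,0,1],
])

```text
t: 15.77
position: [0.4558, -0.1358, 0.0662]
eef_rot: [-0.0, 0.998, 0.059, 0.0]
force: [-5.3, 1.0, 20.0]
gripper_width: 0.065
```

```bash
python3 - <<'E'
from h import *
st(); im=grab("m"); 
for c in CI:
    u=proj(c,[*cup2w(-.0,.092),.06]).astype(int)
    cv2.imwrite(f"pics/m_c{c}.png",cv2.resize(im[c][u[1]-60:u[1]+60,u[0]-60:u[0]+60,::-1],None,fx=4,fy=4,interpolation=cv2.INTER_CUBIC))
E
```

```text
t 15.77 p [ 0.4558 -0.1358  0.0662] yaw 6.81 tiltz [0.0005 0.0006] F [-5.32  0.98 19.96] w 0.065 q [-0.03  0.42  0.31  2.12 -0.21  0.63  0.55]
```

View pics/m_cscene.png

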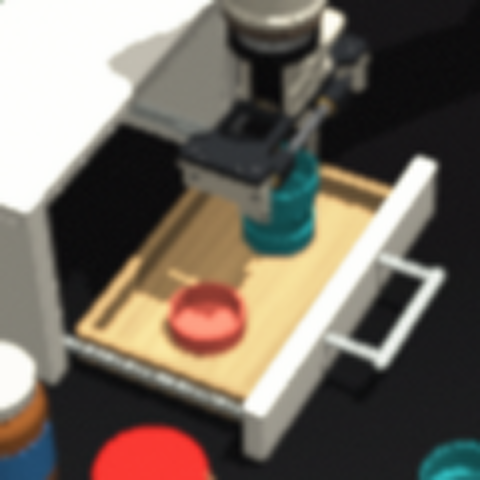

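Call:
jog_arm([
  [0,0,-0.005,0,0,0,-0.85],
  [0,0,0,0,0,0,-0.85],
  [0,0,0,0,0,0,-0.85],
  [0,0,0,0,0,0,-0.85],
  [0,0,0,0,0,0,-0.85],
  [0,0,-0.04,0,0,0,-0.85],
  [0,0,-0.08,0,0,0,-0.85],
  [0,0,-0.1,0,0,0,-0.85],
])

```text
t: 16.53
position: [0.4531, -0.1351, 0.1533]
eef_rot: [-0.0, 0.998, 0.06, -0.003]
force: [1.0, 0.2, -0.0]
gripper_width: 0.085
```

```bash
python3 - <<'E'
from h import *
plan([([.5685,.3825,.19],7),([.5685,.3825,.12],7)],-.85)
st()
E
```

```text
CALL
[[0.029,-0.083,-0.006,-0.001,0.006,-0.003,-0.85],[0.029,-0.083,-0.006,-0.001,0.006,-0.003,-0.85],[0.029,-0.083,-0.006,-0.001,0.006,-0.003,-0.85],[0.029,-0.083,-0.006,-0.001,0.006,-0.003,-0.85],[0.029,-0.083,-0.006,-0.001,0.006,-0.003,-0.85],[0.029,-0.083,-0.006,-0.001,0.006,-0.003,-0.85],[0.029,-0.083,-0.006,-0.001,0.006,-0.003,-0.85],[0.029,-0.083,-0.006,-0.001,0.006,-0.003,-0.85]]
CALL
[[0.029,-0.083,-0.006,-0.001,0.006,-0.003,-0.85],[0.029,-0.083,-0.006,-0.001,0.006,-0.003,-0.85],[0.03,-0.083,-0.006,-0.001,0.006,-0.003,-0.85],[0.03,-0.083,-0.006,-0.001,0.006,-0.003,-0.85],[0.03,-0.083,-0.006,-0.001,0.006,-0.003,-0.85],[0.03,-0.083,-0.006,-0.001,0.006,-0.003,-0.85],[0.03,-0.083,-0.006,-0.001,0.006,-0.003,-0.85],[0,0,0.088,0,0,0,-0.85]]
CALL
[[0,0,0.088,0,0,0,-0.85],[0,0,0,0,0,0,-0.85],[0,0,0,0,0,0,-0.85],[0,0,0,0,0,0,-0.85],[0,0,0,0,0,0,-0.85],[0,0,0,0,0,0,-0.85],[0,0,0,0,0,0,-0.85],[0,0,0,0,0,0,-0.85]]
t 16.53 p [ 0.4531 -0.1351  0.1533] yaw 6.83 tiltz [-0.0064  0.0003] F [ 0.98  0.22 -0.04] w 0.085 q [-0.09  0.27  0.37  2.07 -0.13  0.83  0.47]
```

Call:
jog_arm([
  [0.029,-0.083,-0.006,0,0,0,-0.85],
  [0.029,-0.083,-0.006,0,0,0,-0.85],
  [0.029,-0.083,-0.006,0,0,0,-0.85],
  [0.029,-0.083,-0.006,0,0,0,-0.85],
  [0.029,-0.083,-0.006,0,0,0,-0.85],
  [0.029,-0.083,-0.006,0,0,0,-0.85],
  [0.029,-0.083,-0.006,0,0,0,-0.85],
  [0.029,-0.083,-0.006,0,0,0,-0.85],
])

```text
t: 17.2
position: [0.516, 0.1409, 0.1738]
eef_rot: [0.0, 0.998, 0.06, -0.0]
force: [1.5, -0.0, 0.4]
gripper_width: 0.0848
```

Call:
jog_arm([
  [0.029,-0.083,0,0,0,0,-0.85],
  [0.029,-0.083,0,0,0,0,-0.85],
  [0.03,-0.083,0.02,0,0,0,-0.85],
  [0.03,-0.083,0.02,0,0,0,-0.85],
  [0.03,-0.083,0.02,0,0,0,-0.85],
  [0.03,-0.083,0.02,0,0,0,-0.85],
  [0.03,-0.083,0.02,0,0,0,-0.85],
  [0,0,0,0,0,0,-0.85],
])

```text
t: 17.87
position: [0.5681, 0.389, 0.1306]
eef_rot: [-0.002, 0.998, 0.064, -0.002]
force: [-1.0, 0.3, 0.1]
gripper_width: 0.0848
```

```bash
python3 - <<'E'
from h import *
im=grab("n"); st()
for col,g in {"teal":[(.42,.2765),(.635,.156)],"coral":[(.5685,.3825),(.4545,.3815)]}.items():
    for x in g: print(col,*fitcup(im,col,x))
plan([([.5685,.3825,.0495],7,.03)],-.85)
E
```

```text
t 17.97 p [0.5696 0.3817 0.1319] yaw 7.04 tiltz [-0.0024 -0.001 ] F [-0.37 -0.88 -0.07] w 0.0851 q [-0.74  0.63  0.16  1.54 -0.11  0.98 -0.42]
teal [0.421  0.2755] 0.47330131682619925
teal [0.635 0.156] 0.253757955657456
coral [0.572  0.3825] 1.73849750915857
coral [0.456  0.3835] 3.477747900609686
CALL
[[-0.001,-0.001,0.069,0.003,0.012,0.003,-0.85],[-0.001,-0.001,0.069,0.003,0.012,0.003,-0.85],[-0.001,-0.001,0.069,0.003,0.012,0.003,-0.85],[0,0,0,0,0,0,-0.85],[0,0,0,0,0,0,-0.85],[0,0,0,0,0,0,-0.85],[0,0,0,0,0,0,-0.85],[0,0,0,0,0,0,-0.85]]
```

View pics/n_scene.png

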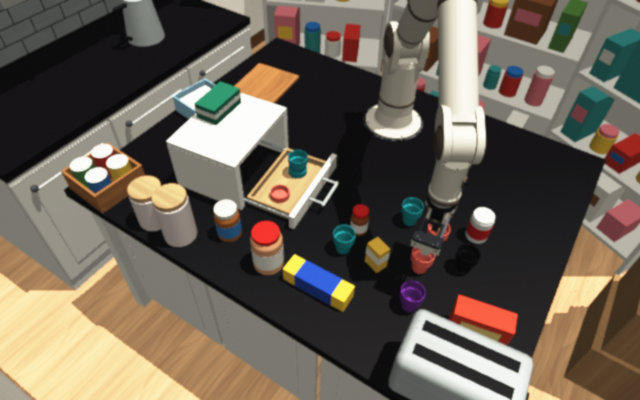

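Teal cup stands in its well (297,163); coral front cup still at (423,262), gripper above it. Descending with slower last part and closing.

Call:
jog_arm([
  [-0.001,0,0.05,0,0,0,-0.85],
  [-0.001,0,0.05,0,0,0,-0.85],
  [-0.001,-0.001,0.05,0,0,0,-0.85],
  [0,0,0.04,0,0,0,-0.85],
  [0,0,0.014,0,0,0,-0.85],
  [0,0,0,0,0,0,-0.85],
  [0,0,0,0,0,0,-0.85],
  [0,0,0,0,0,0,-0.85],
])

```text
t: 18.63
position: [0.5711, 0.3801, 0.0539]
eef_rot: [-0.0, 0.998, 0.059, 0.001]
force: [-0.1, 0.5, 0.3]
gripper_width: 0.0851
```

```bash
python3 - <<'E'
from h import *
st(); im=grab("o"); st()
u=proj("scene",[.5685,.3825,.06]).astype(int)
cv2.imwrite("pics/o_cs.png",cv2.resize(im["scene"][u[1]-60:u[1]+60,u[0]-70:u[0]+70,::-1],None,fx=4,fy=4,interpolation=cv2.INTER_CUBIC))
E
```

```text
t 18.63 p [0.5711 0.3801 0.0539] yaw 6.78 tiltz [0.0019 0.0011] F [-0.07  0.51  0.31] w 0.0851 q [-0.73  0.72  0.15  1.58 -0.13  0.85 -0.41]
t 18.73 p [0.5709 0.3805 0.054 ] yaw 6.81 tiltz [0.0021 0.0014] F [-0.63  0.3   0.37] w 0.0849 q [-0.73  0.72  0.15  1.58 -0.13  0.85 -0.41]
```

View pics/o_cs.png

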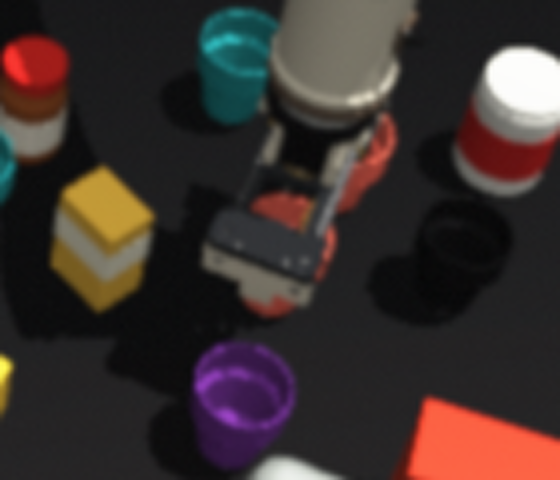

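Finger straddles the collar. Lower 4 mm, shift 2 mm in +y, close, lift.

Call:
jog_arm([
  [-0.003,-0.004,0.011,0,0,0,-0.85],
  [0,0,0,0,0,0,1],
  [0,0,0,0,0,0,1],
  [0,0,0,0,0,0,1],
  [0,0,0,0,0,0,1],
  [0,0,-0.02,0,0,0,1],
  [0,0,-0.05,0,0,0,1],
  [0,0,-0.08,0,0,0,1],
])

```text
t: 19.4
position: [0.5658, 0.3797, 0.105]
eef_rot: [0.002, 0.998, 0.06, -0.003]
force: [1.0, 0.2, -1.4]
gripper_width: 0.0663
```

```bash
python3 - <<'E'
from h import *
plan([([.57,.28,.2],7),([*cup2w(.0625,.092),.2],7),([*cup2w(.0625,.092),.11],7)],1)
st();
E
```

```text
CALL
[[-0.005,0.062,-0.059,0.014,0.025,-0.011,1],[-0.005,0.062,-0.059,0.014,0.025,-0.011,1],[-0.005,0.062,-0.059,0.014,0.025,-0.011,1],[-0.005,0.062,-0.059,0.014,0.025,-0.011,1],[-0.008,0.083,0,0,0,0,1],[-0.008,0.083,0,0,0,0,1],[-0.008,0.083,0,0,0,0,1],[-0.008,0.083,0,0,0,0,1]]
CALL
[[-0.008,0.083,0,0,0,0,1],[-0.008,0.083,0,0,0,0,1],[-0.008,0.083,0,0,0,0,1],[-0.008,0.083,0,0,0,0,1],[-0.008,0.083,0,0,0,0,1],[-0.008,0.083,0,0,0,0,1],[-0.008,0.083,0,0,0,0,1],[-0.008,0.083,0,0,0,0,1]]
CALL
[[0,0,0.075,0,0,0,1],[0,0,0.075,0,0,0,1],[0,0,0.075,0,0,0,1],[0,0,0,0,0,0,1],[0,0,0,0,0,0,1],[0,0,0,0,0,0,1],[0,0,0,0,0,0,1],[0,0,0,0,0,0,1]]
t 19.4 p [0.5658 0.3797 0.105 ] yaw 6.83 tiltz [-0.0063 -0.0046] F [ 1.02  0.24 -1.42] w 0.0663 q [-0.74  0.65  0.16  1.56 -0.12  0.94 -0.42]
```

Call:
jog_arm([
  [-0.005,0.04,-0.07,0,0,0,1],
  [-0.005,0.06,-0.07,0,0,0,1],
  [-0.005,0.07,-0.06,0,0,0,1],
  [-0.005,0.08,-0.04,0,0,0,1],
  [-0.008,0.083,0,0,0,0,1],
  [-0.008,0.083,0,0,0,0,1],
  [-0.008,0.083,0,0,0,0,1],
  [-0.008,0.083,0,0,0,0,1],
])

```text
t: 20.07
position: [0.5752, 0.1463, 0.2047]
eef_rot: [-0.0, 0.998, 0.06, 0.0]
force: [-0.3, -0.5, -1.3]
gripper_width: 0.0663
```

Call:
jog_arm([
  [-0.008,0.083,0,0,0,0,1],
  [-0.008,0.083,0,0,0,0,1],
  [-0.008,0.083,0,0,0,0,1],
  [-0.008,0.083,0,0,0,0,1],
  [-0.008,0.083,0,0,0,0,1],
  [-0.008,0.083,0,0,0,0,1],
  [-0.008,0.083,0,0,0,0,1],
  [-0.008,0.083,0,0,0,0,1],
])

```text
t: 20.73
position: [0.5813, -0.1204, 0.2045]
eef_rot: [-0.0, 0.998, 0.06, 0.0]
force: [1.4, 0.2, -0.8]
gripper_width: 0.0656
```

```bash
python3 - <<'E'
from h import *
im=grab("p"); st()
plan([([*cup2w(.0625,.092),.16],7),([*cup2w(.0625,.092),.09],7,.03)],1)
E
```

```text
t 20.83 p [ 0.5805 -0.1277  0.2048] yaw 6.24 tiltz [ 0.0005 -0.0047] F [-0.69 -0.03 -1.48] w 0.0665 q [-0.08  0.4   0.32  1.74 -0.14  1.02  0.4 ]
CALL
[[0,-0.009,0.056,0.034,0,-0.094,1],[0,-0.008,0.056,0.034,0,-0.094,1],[0,0,0.058,0,0,0,1],[0,0,0.058,0,0,0,1],[0,0,0.058,0,0,0,1],[0,0,0,0,0,0,1],[0,0,0,0,0,0,1],[0,0,0,0,0,0,1]]
```

View pics/p_scene.png

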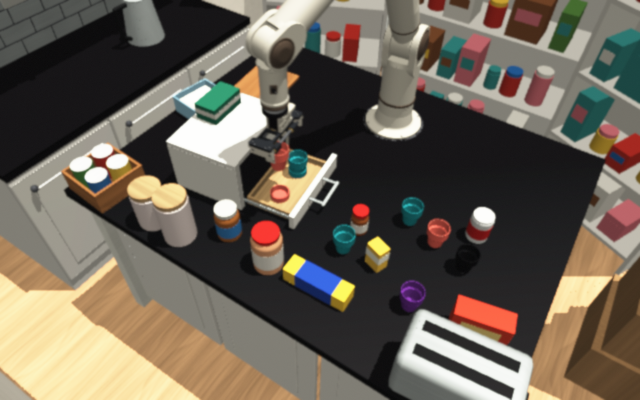

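Call:
jog_arm([
  [0,0,0.056,0,0,0,1],
  [0,0,0.056,0,0,0,1],
  [0,0,0.058,0,0,0,1],
  [0,0,0.02,0,0,0,1],
  [0,0,0,0,0,0,1],
  [0,0,0,0,0,0,1],
  [0,0,0,0,0,0,1],
  [0,0,0,0,0,0,1],
])

```text
t: 21.5
position: [0.583, -0.119, 0.1296]
eef_rot: [0.0, 0.998, 0.06, 0.001]
force: [0.1, 0.5, -0.8]
gripper_width: 0.0662
```

```bash
python3 - <<'E'
from h import *
st()
plan([([*cup2w(.0625,.092),.069],7,.012)],1)
E
```

```text
t 21.5 p [ 0.583  -0.119   0.1296] yaw 6.83 tiltz [ 0.0028 -0.0003] F [ 0.09  0.49 -0.76] w 0.0662 q [-0.07  0.49  0.29  1.8  -0.18  0.88  0.43]
CALL
[[-0.001,0.001,0.025,0.001,-0.007,-0.007,1],[-0.001,0.001,0.025,0.001,-0.007,-0.007,1],[-0.001,0.001,0.025,0.001,-0.007,-0.007,1],[-0.001,0.001,0.025,0.001,-0.007,-0.007,1],[-0.001,0.001,0.025,0.001,-0.007,-0.007,1],[-0.001,0.001,0.025,0.001,-0.007,-0.007,1],[0,0,0,0,0,0,1],[0,0,0,0,0,0,1]]
```

Call:
jog_arm([
  [-0.003,0.003,0.03,0,0,0,1],
  [-0.002,0.001,0.03,0,0,0,1],
  [-0.001,0.001,0.03,0,0,0,1],
  [0,0,0.03,0,0,0,1],
  [0,0,0.02,0,0,0,1],
  [0,0,0.01,0,0,0,1],
  [0,0,0,0,0,0,1],
  [0,0,0,0,0,0,1],
])

```text
t: 22.17
position: [0.5795, -0.1212, 0.0674]
eef_rot: [-0.0, 0.998, 0.059, -0.0]
force: [-0.5, -0.3, -1.7]
gripper_width: 0.0658
```

```bash
python3 - <<'E'
from h import *
im=grab("q"); st()
for c in CI:
    u=proj(c,[*cup2w(-.0,.092),.06]).astype(int)
    cv2.imwrite(f"pics/q_c{c}.png",cv2.resize(im[c][u[1]-60:u[1]+60,u[0]-60:u[0]+60,::-1],None,fx=4,fy=4,interpolation=cv2.INTER_CUBIC))
E
```

```text
t 22.27 p [ 0.5798 -0.1212  0.0679] yaw 6.82 tiltz [ 0.0004 -0.0001] F [ 0.08 -0.05 -0.49] w 0.066 q [-0.05  0.58  0.27  1.83 -0.21  0.76  0.46]
```

View pics/q_cscene.png

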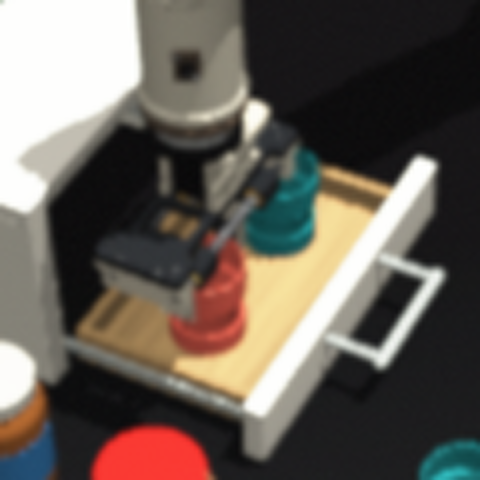

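Lower until contact.

Call:
jog_arm([
  [0,0,0.004,0,0,0,1],
  [0,0,0,0,0,0,1],
  [0,0,0.003,0,0,0,1],
  [0,0,0,0,0,0,1],
  [0,0,0,0,0,0,1],
  [0,0,0,0,0,0,1],
  [0,0,0,0,0,0,1],
  [0,0,0,0,0,0,1],
])

```text
t: 22.93
position: [0.5798, -0.1212, 0.0658]
eef_rot: [-0.0, 0.998, 0.06, 0.0]
force: [-1.9, 0.3, 5.3]
gripper_width: 0.0661
```

Call:
jog_arm([
  [0,0,-0.002,0,0,0,-0.85],
  [0,0,0,0,0,0,-0.85],
  [0,0,0,0,0,0,-0.85],
  [0,0,0,0,0,0,-0.85],
  [0,0,0,0,0,0,-0.85],
  [0,0,-0.04,0,0,0,-0.85],
  [0,0,-0.08,0,0,0,-0.85],
  [0,0,-0.1,0,0,0,-0.85],
])

```text
t: 23.6
position: [0.577, -0.1206, 0.152]
eef_rot: [-0.0, 0.998, 0.06, -0.003]
force: [0.7, 0.4, 0.4]
gripper_width: 0.0848
```

```bash
python3 - <<'E'
from h import *
plan([([.4205,.276,.145],7)],-.85)
st()
E
```

```text
CALL
[[-0.023,-0.086,0.002,-0.002,0.008,-0.004,-0.85],[-0.023,-0.086,0.002,-0.002,0.008,-0.004,-0.85],[-0.022,-0.086,0.002,-0.002,0.008,-0.004,-0.85],[-0.022,-0.086,0.002,-0.002,0.008,-0.004,-0.85],[-0.022,-0.086,0.002,-0.002,0.008,-0.004,-0.85],[-0.022,-0.086,0.002,-0.002,0.008,-0.004,-0.85],[-0.022,-0.086,0.002,-0.002,0.008,-0.004,-0.85],[-0.022,-0.086,0.002,-0.002,0.008,-0.004,-0.85]]
CALL
[[-0.022,-0.086,0.002,-0.002,0.008,-0.004,-0.85],[-0.022,-0.086,0.002,-0.002,0.008,-0.004,-0.85],[-0.022,-0.086,0.001,-0.002,0.008,-0.004,-0.85],[-0.022,-0.086,0.001,-0.002,0.008,-0.004,-0.85],[0,0,0,0,0,0,-0.85],[0,0,0,0,0,0,-0.85],[0,0,0,0,0,0,-0.85],[0,0,0,0,0,0,-0.85]]
t 23.6 p [ 0.577  -0.1206  0.152 ] yaw 6.83 tiltz [-0.0065  0.0005] F [0.68 0.4  0.4 ] w 0.0848 q [-0.08  0.46  0.3   1.79 -0.17  0.93  0.42]
```

Call:
jog_arm([
  [-0.022,-0.086,0,0,0,0,-0.85],
  [-0.022,-0.086,0,0,0,0,-0.85],
  [-0.022,-0.086,0,0,0,0,-0.85],
  [-0.022,-0.086,0,0,0,0,-0.85],
  [-0.022,-0.086,0,0,0,0,-0.85],
  [-0.022,-0.086,0,0,0,0,-0.85],
  [-0.022,-0.086,0,0,0,0,-0.85],
  [-0.022,-0.086,0,0,0,0,-0.85],
])

```text
t: 24.27
position: [0.4761, 0.1452, 0.154]
eef_rot: [-0.0, 0.998, 0.059, 0.0]
force: [0.9, 0.9, -0.1]
gripper_width: 0.0848
```

Call:
jog_arm([
  [-0.022,-0.086,0,0,0,0,-0.85],
  [-0.022,-0.086,0,0,0,0,-0.85],
  [-0.022,-0.086,0,0,0,0,-0.85],
  [-0.022,-0.086,0,0,0,0,-0.85],
  [0,0,0.03,0,0,0,-0.85],
  [0,0,0.03,0,0,0,-0.85],
  [0,0,0,0,0,0,-0.85],
  [0,0,0,0,0,0,-0.85],
])

```text
t: 24.93
position: [0.4251, 0.2757, 0.1294]
eef_rot: [0.001, 0.998, 0.059, -0.001]
force: [0.7, 0.1, 0.3]
gripper_width: 0.0848
```

```bash
python3 - <<'E'
from h import *
im=grab("r"); st()
for col,g in {"teal":[(.4205,.276),(.635,.156)],"coral":[(.4545,.3815)]}.items():
    for x in g: print(col,*fitcup(im,col,x))
plan([([.4205,.276,.049],7,.03)],-.85)
E
```

```text
t 25.03 p [0.4262 0.2759 0.1304] yaw 6.76 tiltz [0.0005 0.0002] F [ 0.09  0.61 -0.68] w 0.0851 q [-0.75  0.34  0.15  2.01 -0.07  0.8  -0.45]
teal [0.4265 0.277 ] 2.236098546250745
teal [0.635 0.156] 0.2272154254966644
coral [0.456  0.3825] 2.074793718392334
CALL
[[-0.005,-0.001,0.068,-0.001,-0.003,-0.02,-0.85],[-0.005,-0.001,0.068,-0.001,-0.003,-0.02,-0.85],[-0.005,-0.001,0.068,-0.001,-0.003,-0.02,-0.85],[0,0,0,0,0,0,-0.85],[0,0,0,0,0,0,-0.85],[0,0,0,0,0,0,-0.85],[0,0,0,0,0,0,-0.85],[0,0,0,0,0,0,-0.85]]
```

View pics/r_scene.png

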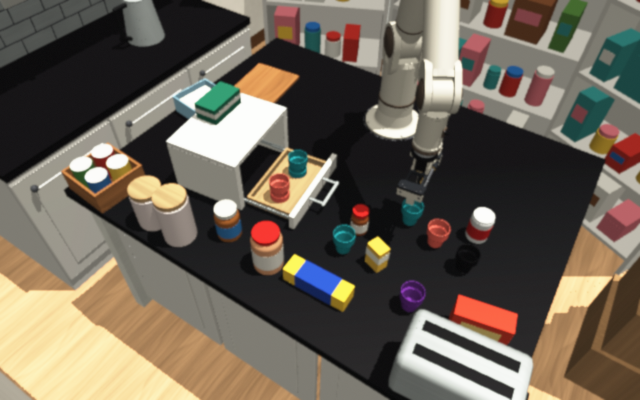

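Call:
jog_arm([
  [-0.007,-0.001,0,0,0,0,-0.85],
  [-0.006,0,0.05,0,0,0,-0.85],
  [-0.002,0,0.05,0,0,0,-0.85],
  [0,0,0.05,0,0,0,-0.85],
  [0,0,0.04,0,0,0,-0.85],
  [0,0,0.012,0,0,0,-0.85],
  [0,0,0,0,0,0,-0.85],
  [0,0,0,0,0,0,-0.85],
])

```text
t: 25.7
position: [0.4201, 0.2759, 0.0497]
eef_rot: [-0.0, 0.998, 0.059, 0.0]
force: [-0.2, 0.4, 0.2]
gripper_width: 0.0848
```

```bash
python3 - <<'E'
from h import *
im=grab("s"); st()
u=proj("scene",[.42,.276,.06]).astype(int)
cv2.imwrite("pics/s_cs.png",cv2.resize(im["scene"][u[1]-60:u[1]+60,u[0]-70:u[0]+70,::-1],None,fx=4,fy=4,interpolation=cv2.INTER_CUBIC))
E
```

```text
t 25.8 p [0.4206 0.2764 0.0503] yaw 6.81 tiltz [0.0017 0.0013] F [-0.46  0.28  0.32] w 0.0847 q [-0.74  0.47  0.13  2.06 -0.1   0.62 -0.43]
```

View pics/s_cs.png

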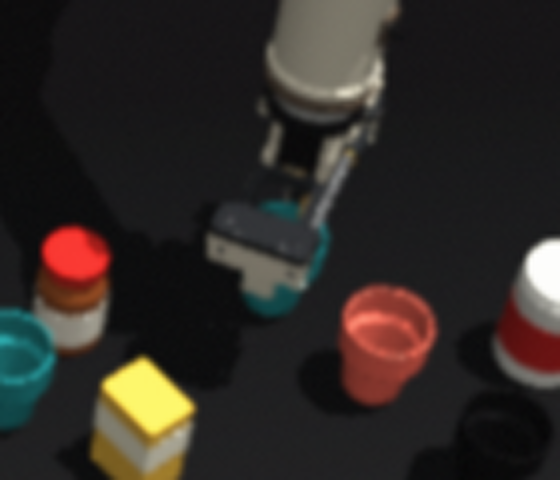

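Call:
jog_arm([
  [0,0,0.003,0,0,0,1],
  [0,0,0,0,0,0,1],
  [0,0,0,0,0,0,1],
  [0,0,0,0,0,0,1],
  [0,0,0,0,0,0,1],
  [0,0,-0.02,0,0,0,1],
  [0,0,-0.05,0,0,0,1],
  [0,0,-0.08,0,0,0,1],
])

```text
t: 26.47
position: [0.4172, 0.2742, 0.1063]
eef_rot: [0.002, 0.998, 0.06, -0.003]
force: [-0.5, -0.3, -0.2]
gripper_width: 0.0657
```

```bash
python3 - <<'E'
from h import *
st(); W=cup2w(-.0625,.092)
plan([([.43,.18,.205],7),([*W,.205],7)],1)
E
```

```text
t 26.47 p [0.4172 0.2742 0.1063] yaw 6.83 tiltz [-0.0053 -0.0042] F [-0.49 -0.3  -0.18] w 0.0657 q [-0.76  0.37  0.14  2.03 -0.08  0.75 -0.45]
CALL
[[0.001,0.06,-0.061,0.013,0.02,-0.01,1],[0.001,0.06,-0.062,0.013,0.02,-0.01,1],[0.001,0.06,-0.062,0.013,0.02,-0.01,1],[0.001,0.059,-0.062,0.013,0.02,-0.01,1],[-0.004,0.088,0,0,0,0,1],[-0.004,0.088,0,0,0,0,1],[-0.004,0.088,0,0,0,0,1],[-0.004,0.088,0,0,0,0,1]]
CALL
[[-0.004,0.088,0,0,0,0,1],[-0.004,0.088,0,0,0,0,1],[-0.004,0.088,0,0,0,0,1],[-0.004,0.088,0,0,0,0,1],[-0.004,0.088,0,0,0,0,1],[0,0,0,0,0,0,1],[0,0,0,0,0,0,1],[0,0,0,0,0,0,1]]
```

Call:
jog_arm([
  [0.001,0.05,-0.07,0,0,0,1],
  [0.001,0.06,-0.07,0,0,0,1],
  [0.001,0.06,-0.06,0,0,0,1],
  [0.001,0.068,-0.045,0,0,0,1],
  [-0.004,0.088,0,0,0,0,1],
  [-0.004,0.088,0,0,0,0,1],
  [-0.004,0.088,0,0,0,0,1],
  [-0.004,0.088,0,0,0,0,1],
])

```text
t: 27.13
position: [0.4424, 0.0394, 0.2065]
eef_rot: [-0.0, 0.998, 0.06, 0.0]
force: [1.3, -0.6, -0.7]
gripper_width: 0.0657
```

Call:
jog_arm([
  [-0.004,0.088,0,0,0,0,1],
  [-0.004,0.088,0,0,0,0,1],
  [-0.004,0.088,0,0,0,0,1],
  [-0.004,0.088,0,0,0,0,1],
  [-0.004,0.088,0,0,0,0,1],
  [0,0,0.06,0,0,0,1],
  [0,0,0,0,0,0,1],
  [0,0,0,0,0,0,1],
])

```text
t: 27.8
position: [0.4545, -0.1346, 0.1813]
eef_rot: [-0.0, 0.998, 0.059, -0.002]
force: [-0.4, 1.1, -0.6]
gripper_width: 0.0658
```

```bash
python3 - <<'E'
from h import *
im=grab("u"); st(); W=cup2w(-.0625,.092)
print(fitcup(im,"teal",W,z=.018), fitcup(im,"teal",W,z=.018,cams=("scene",)),fitcup(im,"coral",cup2w(.0625,.092),z=.018,cams=("scene",)),fitcup(im,"coral",cup2w(.0625,.092),z=.018))
for c in CI:
    u=proj(c,[*cup2w(-.0,.092),.1]).astype(int)
    cv2.imwrite(f"pics/u_c{c}.png",cv2.resize(im[c][u[1]-60:u[1]+60,u[0]-60:u[0]+60,::-1],None,fx=4,fy=4,interpolation=cv2.INTER_CUBIC))
plan([([*W,.15],7)],1)
E
```

```text
t 27.9 p [ 0.456  -0.1339  0.1825] yaw 6.9 tiltz [-0.      0.0005] F [ 0.13  0.05 -0.31] w 0.0656 q [-0.18  0.23  0.46  2.05 -0.13  0.9   0.48]
(array([ 0.46025389, -0.13130259]), np.float64(1.9311697209171554)) (array([ 0.46025389, -0.13230259]), np.float64(0.34050179211469533)) (array([ 0.58632215, -0.11706892]), np.float64(0.16665305255591314)) (array([ 0.58282215, -0.11756892]), np.float64(1.3126141816086985))
CALL
[[-0.001,0.006,0.081,-0.008,0,-0.025,1],[0,0,0,0,0,0,1],[0,0,0,0,0,0,1],[0,0,0,0,0,0,1],[0,0,0,0,0,0,1],[0,0,0,0,0,0,1],[0,0,0,0,0,0,1],[0,0,0,0,0,0,1]]
```

View pics/u_cscene.png

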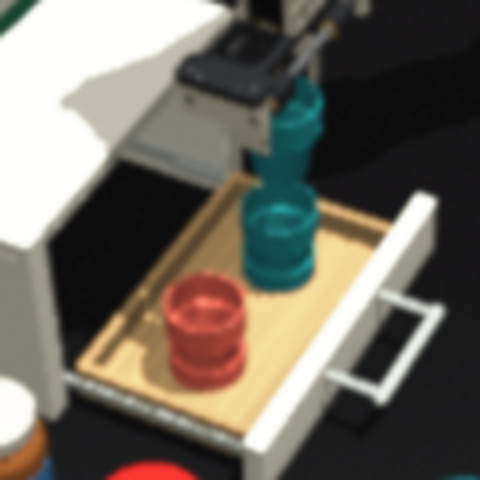

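View pics/u_ctop.png

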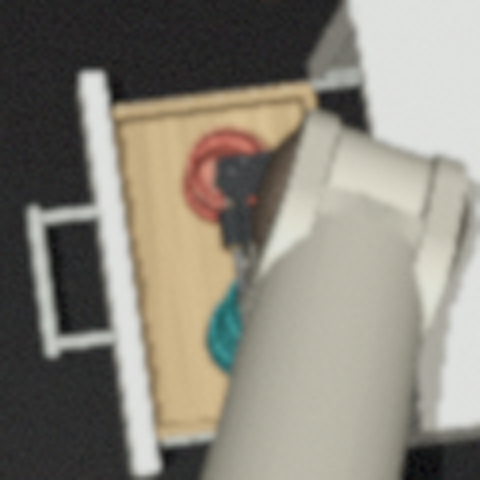

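Call:
jog_arm([
  [0.001,0.004,0.05,0,0,0,1],
  [0.001,0,0.05,0,0,0,1],
  [0,0,0.04,0,0,0,1],
  [0,0,0.03,0,0,0,1],
  [0,0,0.02,0,0,0,1],
  [0,0,0.012,0,0,0,1],
  [0,0,0,0,0,0,1],
  [0,0,0,0,0,0,1],
])

```text
t: 28.57
position: [0.4574, -0.136, 0.1017]
eef_rot: [0.0, 0.998, 0.06, 0.0]
force: [0.6, -0.3, -0.8]
gripper_width: 0.0658
```

```bash
python3 - <<'E'
from h import *
im=grab("v"); st()
for c in ("scene",):
    u=proj(c,[*cup2w(-.0,.092),.1]).astype(int)
    cv2.imwrite(f"pics/v_c{c}.png",cv2.resize(im[c][u[1]-60:u[1]+60,u[0]-60:u[0]+60,::-1],None,fx=4,fy=4,interpolation=cv2.INTER_CUBIC))
E
```

```text
t 28.67 p [ 0.4576 -0.1362  0.1019] yaw 6.84 tiltz [ 0.0014 -0.    ] F [-1.44  0.55 -0.53] w 0.0658 q [-0.13  0.37  0.42  2.1  -0.23  0.72  0.56]
```

View pics/v_cscene.png

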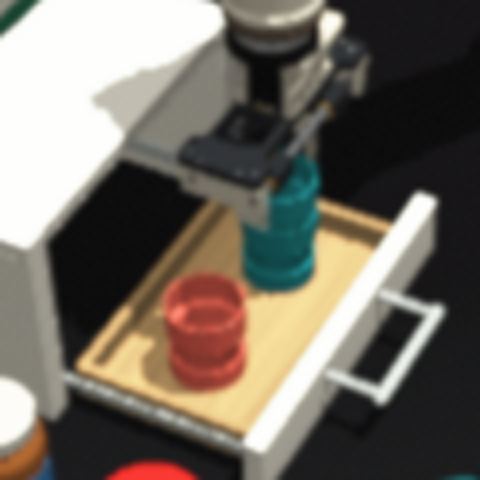

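Call:
jog_arm([
  [0,0,0.006,0,0,0,1],
  [0,0,0.004,0,0,0,1],
  [0,0,0.003,0,0,0,1],
  [0,0,0,0,0,0,1],
  [0,0,0,0,0,0,1],
  [0,0,0,0,0,0,1],
  [0,0,0,0,0,0,1],
  [0,0,0,0,0,0,1],
])

```text
t: 29.33
position: [0.4567, -0.1362, 0.0963]
eef_rot: [-0.0, 0.998, 0.059, -0.0]
force: [-2.7, 0.8, 6.7]
gripper_width: 0.0658
```

Call:
jog_arm([
  [0,0,0.001,0,0,0,1],
  [0,0,-0.001,0,0,0,-0.85],
  [0,0,0,0,0,0,-0.85],
  [0,0,0,0,0,0,-0.85],
  [0,0,0,0,0,0,-0.85],
  [0,0,-0.04,0,0,0,-0.85],
  [0,0,-0.08,0,0,0,-0.85],
  [0,0,-0.06,0,0,0,-0.85],
])

```text
t: 30.0
position: [0.4564, -0.1365, 0.1687]
eef_rot: [0.0, 0.998, 0.059, -0.001]
force: [-0.1, -0.2, 0.8]
gripper_width: 0.0848
```

```bash
python3 - <<'E'
from h import *
st()
plan([([.455,.382,.13],7)],-.85)
E
```

```text
t 30.0 p [ 0.4564 -0.1365  0.1687] yaw 6.8 tiltz [-0.0014 -0.0004] F [-0.06 -0.15  0.78] w 0.0848 q [-0.17  0.25  0.47  2.05 -0.15  0.87  0.49]
CALL
[[0.01,-0.086,0.006,0,0.001,-0.003,-0.85],[0.01,-0.086,0.006,0,0.001,-0.003,-0.85],[0.01,-0.086,0.006,0,0.001,-0.003,-0.85],[0.01,-0.086,0.006,0,0.001,-0.003,-0.85],[0.01,-0.086,0.006,0,0.001,-0.003,-0.85],[0.01,-0.086,0.006,0,0.001,-0.003,-0.85],[0.01,-0.086,0.006,0,0.001,-0.003,-0.85],[0.01,-0.086,0.006,0,0.001,-0.003,-0.85]]
CALL
[[0.01,-0.086,0.006,0,0.001,-0.003,-0.85],[0.01,-0.086,0.006,0,0.001,-0.003,-0.85],[0.01,-0.086,0.006,0,0.001,-0.003,-0.85],[0.01,-0.086,0.006,0,0.001,-0.003,-0.85],[0.01,-0.086,0.006,0,0.001,-0.003,-0.85],[0.01,-0.086,0.006,0,0.001,-0.003,-0.85],[0.01,-0.086,0.006,0,0.001,-0.003,-0.85],[0,0,0,0,0,0,-0.85]]
```

Call:
jog_arm([
  [0.01,-0.086,0,0,0,0,-0.85],
  [0.01,-0.086,0,0,0,0,-0.85],
  [0.01,-0.086,0.006,0,0,0,-0.85],
  [0.01,-0.086,0.006,0,0,0,-0.85],
  [0.01,-0.086,0.006,0,0,0,-0.85],
  [0.01,-0.086,0.006,0,0,0,-0.85],
  [0.01,-0.086,0.006,0,0,0,-0.85],
  [0.01,-0.086,0.006,0,0,0,-0.85],
])

```text
t: 30.67
position: [0.4556, 0.1425, 0.1534]
eef_rot: [-0.0, 0.998, 0.06, 0.0]
force: [-0.5, 0.9, 0.8]
gripper_width: 0.0846
```

Call:
jog_arm([
  [0.01,-0.086,0.006,0,0,0,-0.85],
  [0.01,-0.086,0.006,0,0,0,-0.85],
  [0.01,-0.086,0.006,0,0,0,-0.85],
  [0.01,-0.086,0.006,0,0,0,-0.85],
  [0.01,-0.086,0.006,0,0,0,-0.85],
  [0.01,-0.086,0.006,0,0,0,-0.85],
  [0.01,-0.085,0.006,0,0,0,-0.85],
  [0,0,0,0,0,0,-0.85],
])

```text
t: 31.33
position: [0.4525, 0.3919, 0.1361]
eef_rot: [-0.002, 0.998, 0.064, -0.0]
force: [-0.1, 0.7, -0.2]
gripper_width: 0.0845
```

```bash
python3 - <<'E'
from h import *
im=grab("w"); im=grab("w"); st()
for col,g in {"teal":[(.635,.156)],"coral":[(.4545,.3815)]}.items():
    for x in g: print(col,*fitcup(im,col,x),fitcup(im,col,x,cams=("scene",)))
plan([([.455,.382,.049],7,.03)],-.85)
E
```

```text
t 31.53 p [0.4553 0.3815 0.1363] yaw 6.78 tiltz [-0.0004 -0.0015] F [-0.29 -0.5  -0.44] w 0.0852 q [-0.9   0.48  0.2   1.79 -0.12  0.89 -0.53]
teal [0.672 0.127] 0.20275398710730885 (array([0.672, 0.128]), np.float64(0.08072623277580385))
coral [0.459  0.3815] 1.3751107026537288 (array([0.458, 0.383]), np.float64(0.23945473994622554))
CALL
[[0,-0.001,0.073,0.007,0.003,-0.018,-0.85],[0,0,0.073,0.007,0.003,-0.018,-0.85],[0,0,0.073,0.007,0.003,-0.018,-0.85],[0,0,0,0,0,0,-0.85],[0,0,0,0,0,0,-0.85],[0,0,0,0,0,0,-0.85],[0,0,0,0,0,0,-0.85],[0,0,0,0,0,0,-0.85]]
```

View pics/w_scene.png

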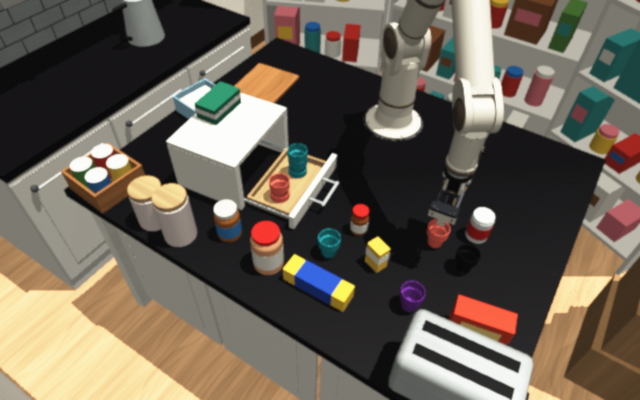

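The third teal was knocked, from (344,238) to (329,243) in the scene view, i.e. to about (0.672, 0.127); it still stands. Coral2 is unmoved at (438,234). Continuing with coral2.

Call:
jog_arm([
  [0.002,-0.001,0.05,0,0,0,-0.85],
  [0,0,0.05,0,0,0,-0.85],
  [0,0,0.05,0,0,0,-0.85],
  [0,0,0.04,0,0,0,-0.85],
  [0,0,0.02,0,0,0,-0.85],
  [0,0,0.008,0,0,0,-0.85],
  [0,0,0,0,0,0,-0.85],
  [0,0,0,0,0,0,-0.85],
])

```text
t: 32.2
position: [0.4567, 0.3832, 0.0504]
eef_rot: [-0.0, 0.998, 0.059, 0.0]
force: [-0.2, 0.1, 0.2]
gripper_width: 0.085
```

```bash
python3 - <<'E'
from h import *
im=grab("x"); st()
u=proj("scene",[.455,.382,.06]).astype(int)
cv2.imwrite("pics/x_cs.png",cv2.resize(im["scene"][u[1]-60:u[1]+60,u[0]-70:u[0]+70,::-1],None,fx=4,fy=4,interpolation=cv2.INTER_CUBIC))
E
```

```text
t 32.3 p [0.4568 0.3838 0.0508] yaw 6.81 tiltz [0.0016 0.0014] F [-0.11 -0.38 -0.44] w 0.0848 q [-0.88  0.6   0.18  1.83 -0.15  0.73 -0.5 ]
```

View pics/x_cs.png

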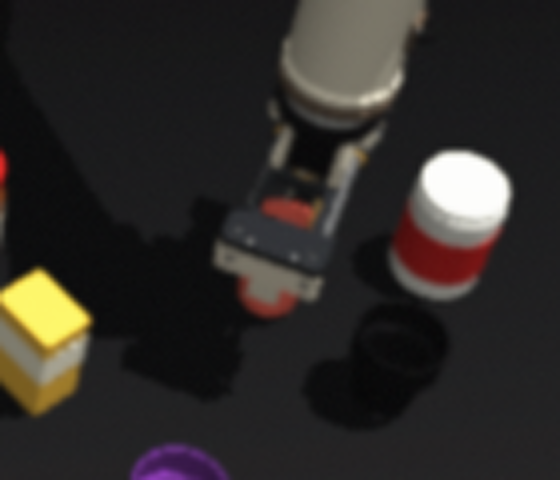

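Call:
jog_arm([
  [-0.002,0.004,0.004,0,0,0,-0.85],
  [0,0,0,0,0,0,1],
  [0,0,0,0,0,0,1],
  [0,0,0,0,0,0,1],
  [0,0,0,0,0,0,1],
  [0,0,-0.02,0,0,0,1],
  [0,0,-0.05,0,0,0,1],
  [0,0,-0.08,0,0,0,1],
])

```text
t: 32.97
position: [0.4528, 0.3797, 0.1057]
eef_rot: [0.002, 0.998, 0.06, -0.003]
force: [0.8, -0.0, -1.0]
gripper_width: 0.0657
```

```bash
python3 - <<'E'
from h import *
st(); W=np.array([.581,-.1208])
plan([([.46,.3,.205],7),([*W,.205],7)],1)
E
```

```text
t 32.97 p [0.4528 0.3797 0.1057] yaw 6.84 tiltz [-0.0053 -0.005 ] F [ 0.79 -0.01 -0.98] w 0.0657 q [-0.89  0.52  0.2   1.81 -0.13  0.84 -0.52]
CALL
[[-0.002,0.05,-0.062,0.015,0.021,-0.01,1],[-0.002,0.05,-0.062,0.015,0.021,-0.01,1],[-0.002,0.05,-0.062,0.015,0.021,-0.01,1],[-0.002,0.05,-0.062,0.015,0.021,-0.01,1],[0.013,0.083,0,0,0,0,1],[0.013,0.083,0,0,0,0,1],[0.013,0.083,0,0,0,0,1],[0.013,0.083,0,0,0,0,1]]
CALL
[[0.013,0.083,0,0,0,0,1],[0.013,0.083,0,0,0,0,1],[0.013,0.083,0,0,0,0,1],[0.013,0.083,0,0,0,0,1],[0.013,0.083,0,0,0,0,1],[0.013,0.083,0,0,0,0,1],[0.013,0.083,0,0,0,0,1],[0.013,0.083,0,0,0,0,1]]
CALL
[[0.013,0.083,0,0,0,0,1],[0,0,0,0,0,0,1],[0,0,0,0,0,0,1],[0,0,0,0,0,0,1],[0,0,0,0,0,0,1],[0,0,0,0,0,0,1],[0,0,0,0,0,0,1],[0,0,0,0,0,0,1]]
```

Call:
jog_arm([
  [-0.002,0.05,-0.065,0,0,0,1],
  [-0.002,0.05,-0.065,0,0,0,1],
  [-0.002,0.05,-0.065,0,0,0,1],
  [-0.002,0.05,-0.055,0,0,0,1],
  [0.013,0.083,0,0,0,0,1],
  [0.013,0.083,0,0,0,0,1],
  [0.013,0.083,0,0,0,0,1],
  [0.013,0.083,0,0,0,0,1],
])

```text
t: 33.63
position: [0.498, 0.171, 0.2087]
eef_rot: [-0.0, 0.998, 0.06, 0.0]
force: [0.9, 0.1, -1.0]
gripper_width: 0.0656
```

Call:
jog_arm([
  [0.013,0.083,0,0,0,0,1],
  [0.013,0.083,0,0,0,0,1],
  [0.013,0.083,0,0,0,0,1],
  [0.013,0.083,0,0,0,0,1],
  [0.013,0.083,0,0,0,0,1],
  [0.013,0.083,0,0,0,0,1],
  [0.013,0.083,0,0,0,0,1],
  [0.013,0.083,0,0,0,0,1],
])

```text
t: 34.3
position: [0.5709, -0.0876, 0.2084]
eef_rot: [-0.0, 0.998, 0.06, -0.0]
force: [-0.3, 0.5, -0.9]
gripper_width: 0.0659
```

Call:
jog_arm([
  [0.013,0.083,0,0,0,0,1],
  [0,0,0.04,0,0,0,1],
  [0,0,0.03,0,0,0,1],
  [0,0,0,0,0,0,1],
  [0,0,0,0,0,0,1],
  [0,0,0,0,0,0,1],
  [0,0,0,0,0,0,1],
  [0,0,0,0,0,0,1],
])

```text
t: 34.97
position: [0.5806, -0.1177, 0.1807]
eef_rot: [-0.0, 0.998, 0.06, 0.001]
force: [-0.1, -0.2, -0.4]
gripper_width: 0.066
```

```bash
python3 - <<'E'
from h import *
im=grab("y"); st()
for c in ("scene",):
    u=proj(c,[*cup2w(-.0,.092),.1]).astype(int)
    cv2.imwrite(f"pics/y_c{c}.png",cv2.resize(im[c][u[1]-60:u[1]+60,u[0]-60:u[0]+60,::-1],None,fx=4,fy=4,interpolation=cv2.INTER_CUBIC))
plan([([.581,-.1208,.102],7,.015)],1)
E
```

```text
t 35.07 p [ 0.5804 -0.1181  0.1806] yaw 6.88 tiltz [0.001  0.0001] F [-0.53  0.72 -0.13] w 0.0658 q [-0.17  0.44  0.42  1.77 -0.21  0.98  0.45]
CALL
[[0,0.001,0.033,0,-0.002,-0.005,1],[0,0.001,0.033,0,-0.002,-0.005,1],[0,0.001,0.033,0,-0.002,-0.005,1],[0,0.001,0.033,0,-0.002,-0.005,1],[0,0.001,0.033,0,-0.002,-0.005,1],[0,0.001,0.033,0,-0.002,-0.005,1],[0,0,0,0,0,0,1],[0,0,0,0,0,0,1]]
```

View pics/y_cscene.png

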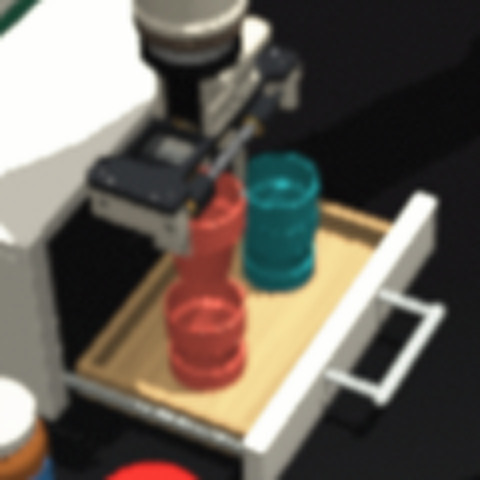

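Call:
jog_arm([
  [0.001,0.003,0.04,0,0,0,1],
  [0,0.002,0.04,0,0,0,1],
  [0,0.001,0.04,0,0,0,1],
  [0,0,0.04,0,0,0,1],
  [0,0,0.03,0,0,0,1],
  [0,0,0.008,0,0,0,1],
  [0,0,0,0,0,0,1],
  [0,0,0,0,0,0,1],
])

```text
t: 35.73
position: [0.5812, -0.1211, 0.1012]
eef_rot: [0.0, 0.998, 0.06, 0.0]
force: [0.3, 0.5, -1.2]
gripper_width: 0.0662
```

```bash
python3 - <<'E'
from h import *
im=grab("z"); st()
for c in ("scene",):
    u=proj(c,[*cup2w(-.0,.092),.1]).astype(int)
    cv2.imwrite(f"pics/z_c{c}.png",cv2.resize(im[c][u[1]-60:u[1]+60,u[0]-60:u[0]+60,::-1],None,fx=4,fy=4,interpolation=cv2.INTER_CUBIC))
E
```

```text
t 35.83 p [ 0.5816 -0.1211  0.1018] yaw 6.83 tiltz [ 0.0017 -0.0002] F [ 0.1  -0.28 -1.03] w 0.0659 q [-0.13  0.54  0.38  1.82 -0.26  0.83  0.5 ]
```

View pics/z_cscene.png

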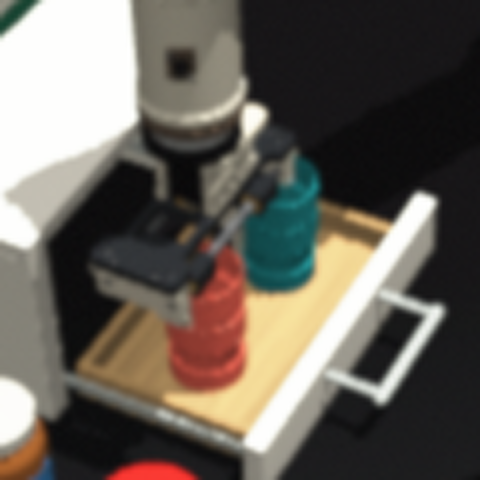

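Call:
jog_arm([
  [0,0,0.006,0,0,0,1],
  [0,0,0.004,0,0,0,1],
  [0,0,0.004,0,0,0,1],
  [0,0,0,0,0,0,1],
  [0,0,0,0,0,0,1],
  [0,0,0,0,0,0,1],
  [0,0,0,0,0,0,1],
  [0,0,0,0,0,0,1],
])

```text
t: 36.5
position: [0.5809, -0.1209, 0.0961]
eef_rot: [-0.0, 0.998, 0.06, 0.0]
force: [-2.4, 1.4, 6.4]
gripper_width: 0.066
```

Call:
jog_arm([
  [0,0,0.001,0,0,0,1],
  [0,0,-0.001,0,0,0,-0.85],
  [0,0,0,0,0,0,-0.85],
  [0,0,0,0,0,0,-0.85],
  [0,0,0,0,0,0,-0.85],
  [0,0,-0.04,0,0,0,-0.85],
  [0,0,-0.08,0,0,0,-0.85],
  [0,0,-0.06,0,0,0,-0.85],
])

```text
t: 37.17
position: [0.5804, -0.1211, 0.1678]
eef_rot: [0.0, 0.998, 0.059, -0.001]
force: [0.8, 0.4, -0.1]
gripper_width: 0.0848
```

```bash
python3 - <<'E'
from h import *
st()
plan([([.671,.127,.16],7)],-.85)
E
```

```text
t 37.17 p [ 0.5804 -0.1211  0.1678] yaw 6.81 tiltz [-0.0012 -0.0002] F [ 0.77  0.4  -0.06] w 0.0848 q [-0.16  0.45  0.42  1.78 -0.22  0.96  0.46]
CALL
[[0.037,-0.074,0.002,0,0.002,-0.006,-0.85],[0.037,-0.074,0.002,0,0.002,-0.006,-0.85],[0.037,-0.074,0.002,0,0.002,-0.006,-0.85],[0.037,-0.074,0.002,0,0.002,-0.006,-0.85],[0.037,-0.074,0.002,0,0.002,-0.006,-0.85],[0.037,-0.074,0.002,0,0.002,-0.006,-0.85],[0.037,-0.074,0.002,0,0.002,-0.006,-0.85],[0.038,-0.074,0.002,0,0.002,-0.006,-0.85]]
```

Call:
jog_arm([
  [0.037,-0.074,0,0,0,0,-0.85],
  [0.037,-0.074,0,0,0,0,-0.85],
  [0.037,-0.074,0,0,0,0,-0.85],
  [0.037,-0.074,0,0,0,0,-0.85],
  [0.037,-0.074,0,0,0,0,-0.85],
  [0.037,-0.074,0,0,0,0,-0.85],
  [0.037,-0.074,0,0,0,0,-0.85],
  [0.038,-0.074,0,0,0,0,-0.85],
])

```text
t: 37.83
position: [0.6708, 0.1299, 0.1668]
eef_rot: [0.0, 0.998, 0.06, -0.0]
force: [0.6, 0.4, -0.3]
gripper_width: 0.085
```

Call:
jog_arm([
  [0,0,0.04,0,0,0,-0.85],
  [0,0,0.05,0,0,0,-0.85],
  [0,0,0,0,0,0,-0.85],
  [0,0,0,0,0,0,-0.85],
  [0,0,0,0,0,0,-0.85],
  [0,0,0,0,0,0,-0.85],
  [0,0,0,0,0,0,-0.85],
  [0,0,0,0,0,0,-0.85],
])

```text
t: 38.5
position: [0.6712, 0.128, 0.1323]
eef_rot: [-0.0, 0.998, 0.059, 0.001]
force: [0.3, -0.1, 0.2]
gripper_width: 0.0852
```

```bash
python3 - <<'E'
from h import *
im=grab("aa"); st()
print(fitcup(im,"teal",(.672,.127),cams=("scene",)),fitcup(im,"teal",(.672,.127),cams=("top",)))
plan([([.671,.127,.049],7,.03)],-.85)
E
```

```text
t 38.6 p [0.6709 0.1281 0.1319] yaw 6.81 tiltz [0.001  0.0004] F [-0.45 -0.1  -0.29] w 0.0847 q [-0.46  0.64  0.34  1.56 -0.24  0.99  0.07]
(array([0.675 , 0.1305]), np.float64(0.40311736383221763)) (array([0.672, 0.127]), np.float64(2.0))
CALL
[[0,0.001,0.069,-0.001,-0.005,-0.016,-0.85],[0,0.001,0.069,-0.001,-0.005,-0.016,-0.85],[0,0.001,0.069,-0.001,-0.005,-0.016,-0.85],[0,0,0,0,0,0,-0.85],[0,0,0,0,0,0,-0.85],[0,0,0,0,0,0,-0.85],[0,0,0,0,0,0,-0.85],[0,0,0,0,0,0,-0.85]]
```

View pics/aa_scene.png

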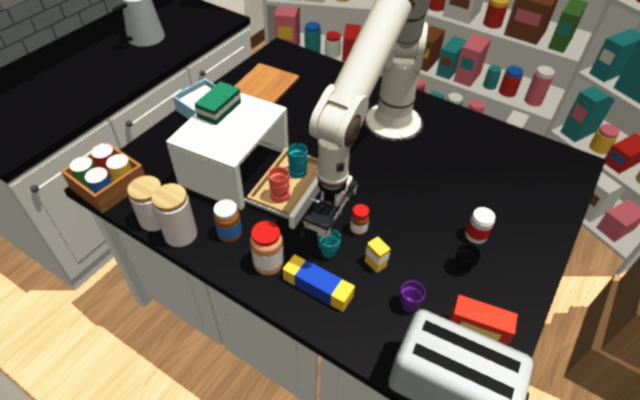

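Call:
jog_arm([
  [0.001,0.001,0.05,0,0,0,-0.85],
  [0,0,0.05,0,0,0,-0.85],
  [0,0,0.05,0,0,0,-0.85],
  [0,0,0.03,0,0,0,-0.85],
  [0,0,0.02,0,0,0,-0.85],
  [0,0,0.006,0,0,0,-0.85],
  [0,0,0,0,0,0,-0.85],
  [0,0,0,0,0,0,-0.85],
])

```text
t: 39.27
position: [0.6718, 0.1279, 0.0497]
eef_rot: [-0.0, 0.998, 0.059, 0.001]
force: [0.1, 0.0, 0.9]
gripper_width: 0.0849
```

```bash
python3 - <<'E'
from h import *
im=grab("bb"); st()
u=proj("scene",[.672,.127,.06]).astype(int)
cv2.imwrite("pics/bb_cs.png",cv2.resize(im["scene"][u[1]-60:u[1]+60,u[0]-70:u[0]+70,::-1],None,fx=4,fy=4,interpolation=cv2.INTER_CUBIC))
E
```

```text
t 39.37 p [0.672  0.1281 0.05  ] yaw 6.83 tiltz [0.0022 0.0005] F [ 0.5   0.1  -0.37] w 0.0846 q [-0.44  0.74  0.31  1.59 -0.28  0.85  0.1 ]
```

View pics/bb_cs.png

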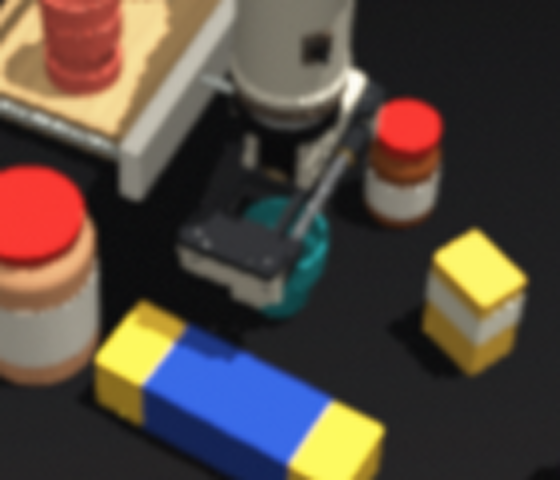

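Call:
jog_arm([
  [0,0,0.002,0,0,0,-0.85],
  [0,0,0,0,0,0,1],
  [0,0,0,0,0,0,1],
  [0,0,0,0,0,0,1],
  [0,0,0,0,0,0,1],
  [0,0,-0.02,0,0,0,1],
  [0,0,-0.05,0,0,0,1],
  [0,0,-0.08,0,0,0,1],
])

```text
t: 40.03
position: [0.6677, 0.1274, 0.105]
eef_rot: [0.001, 0.998, 0.06, -0.004]
force: [-0.1, 0.4, -1.5]
gripper_width: 0.0658
```

```bash
python3 - <<'E'
from h import *
st()
plan([([.62,.10,.235],7),([.4568,-.1362,.235],7)],1)
im=grab("cc")
u=proj("scene",[.672,.127,.1]).astype(int)
cv2.imwrite("pics/cc_cs.png",cv2.resize(im["scene"][u[1]-60:u[1]+60,u[0]-70:u[0]+70,::-1],None,fx=4,fy=4,interpolation=cv2.INTER_CUBIC))
E
```

```text
t 40.03 p [0.6677 0.1274 0.105 ] yaw 6.83 tiltz [-0.0076 -0.0019] F [-0.15  0.42 -1.5 ] w 0.0658 q [-0.46  0.67  0.34  1.57 -0.25  0.95  0.08]
CALL
[[-0.032,0.014,-0.081,0.003,0.028,-0.011,1],[-0.032,0.014,-0.081,0.003,0.028,-0.011,1],[-0.032,0.013,-0.081,0.003,0.028,-0.011,1],[-0.032,0.013,-0.081,0.003,0.028,-0.011,1],[-0.06,0.067,0,0,0,0,1],[-0.06,0.067,0,0,0,0,1],[-0.06,0.067,0,0,0,0,1],[-0.06,0.067,0,0,0,0,1]]
CALL
[[-0.06,0.067,0,0,0,0,1],[-0.06,0.067,0,0,0,0,1],[-0.06,0.067,0,0,0,0,1],[-0.06,0.067,0,0,0,0,1],[0,0,0,0,0,0,1],[0,0,0,0,0,0,1],[0,0,0,0,0,0,1],[0,0,0,0,0,0,1]]
```

View pics/cc_cs.png

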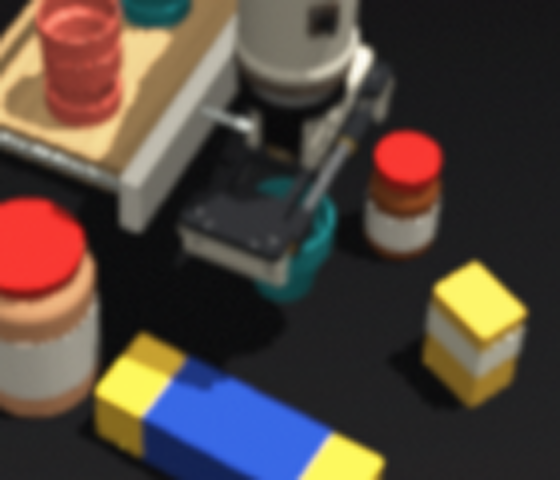

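Call:
jog_arm([
  [-0.025,0.01,-0.085,0,0,0,1],
  [-0.032,0.014,-0.085,0,0,0,1],
  [-0.036,0.014,-0.085,0,0,0,1],
  [-0.036,0.014,-0.07,0,0,0,1],
  [-0.06,0.067,0,0,0,0,1],
  [-0.06,0.067,0,0,0,0,1],
  [-0.06,0.067,0,0,0,0,1],
  [-0.06,0.067,0,0,0,0,1],
])

```text
t: 40.8
position: [0.5382, -0.0178, 0.2381]
eef_rot: [-0.0, 0.998, 0.06, 0.0]
force: [0.4, -0.4, -1.0]
gripper_width: 0.0659
```

Call:
jog_arm([
  [-0.06,0.067,0,0,0,0,1],
  [-0.06,0.067,0,0,0,0,1],
  [-0.06,0.067,0,0,0,0,1],
  [-0.06,0.067,0,0,0,0,1],
  [0,0,0.04,0,0,0,1],
  [0,0,0,0,0,0,1],
  [0,0,0,0,0,0,1],
  [0,0,0,0,0,0,1],
])

```text
t: 41.47
position: [0.4577, -0.1336, 0.2222]
eef_rot: [-0.0, 0.998, 0.06, 0.0]
force: [-0.1, -0.3, -1.2]
gripper_width: 0.0658
```

```bash
python3 - <<'E'
from h import *
im=grab("dd"); st()
for c in ("scene",):
    u=proj(c,[*cup2w(-.0,.092),.13]).astype(int)
    cv2.imwrite(f"pics/dd_c{c}.png",cv2.resize(im[c][u[1]-60:u[1]+60,u[0]-60:u[0]+60,::-1],None,fx=4,fy=4,interpolation=cv2.INTER_CUBIC))
plan([([.4568,-.1362,.132],7,.015)],1)
E
```

```text
t 41.57 p [ 0.458  -0.1335  0.2224] yaw 6.96 tiltz [ 0.0007 -0.    ] F [ 0.42 -0.09 -1.94] w 0.0655 q [-0.24  0.18  0.52  2.   -0.11  0.99  0.46]
CALL
[[-0.001,0.001,0.032,0,-0.001,-0.001,1],[-0.001,0.001,0.032,0,-0.001,-0.001,1],[-0.001,0.001,0.032,0,-0.001,-0.001,1],[-0.001,0.001,0.032,0,-0.001,-0.001,1],[-0.001,0.001,0.032,0,-0.001,-0.001,1],[-0.001,0.001,0.032,0,-0.001,-0.001,1],[-0.001,0.001,0.032,0,-0.001,-0.001,1],[0,0,0,0,0,0,1]]
```

View pics/dd_cscene.png

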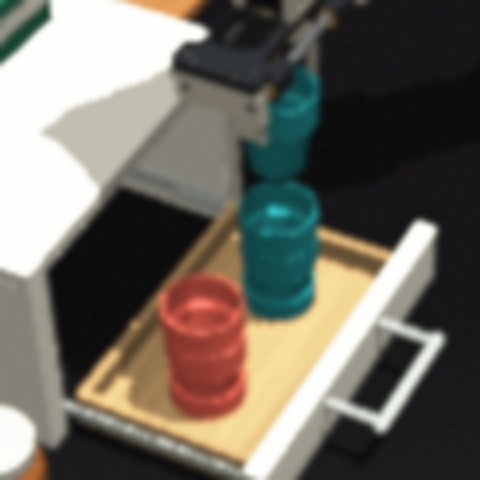

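Call:
jog_arm([
  [-0.001,0.004,0.04,0,0,0,1],
  [-0.001,0.001,0.04,0,0,0,1],
  [-0.001,0.001,0.04,0,0,0,1],
  [0,0,0.04,0,0,0,1],
  [0,0,0.04,0,0,0,1],
  [0,0,0.02,0,0,0,1],
  [0,0,0.008,0,0,0,1],
  [0,0,0,0,0,0,1],
])

```text
t: 42.23
position: [0.4562, -0.1367, 0.1304]
eef_rot: [-0.0, 0.998, 0.06, -0.001]
force: [0.4, 0.1, -1.3]
gripper_width: 0.0656
```

```bash
python3 - <<'E'
from h import *
im=grab("ee"); st()
for c in ("scene",):
    u=proj(c,[*cup2w(-.0,.092),.13]).astype(int)
    cv2.imwrite(f"pics/ee_c{c}.png",cv2.resize(im[c][u[1]-60:u[1]+60,u[0]-60:u[0]+60,::-1],None,fx=4,fy=4,interpolation=cv2.INTER_CUBIC))
E
```

```text
t 42.33 p [ 0.4569 -0.1371  0.1314] yaw 6.85 tiltz [ 0.001  -0.0002] F [ 0.09 -1.01 -1.47] w 0.066 q [-0.18  0.32  0.49  2.09 -0.21  0.78  0.56]
```

View pics/ee_cscene.png

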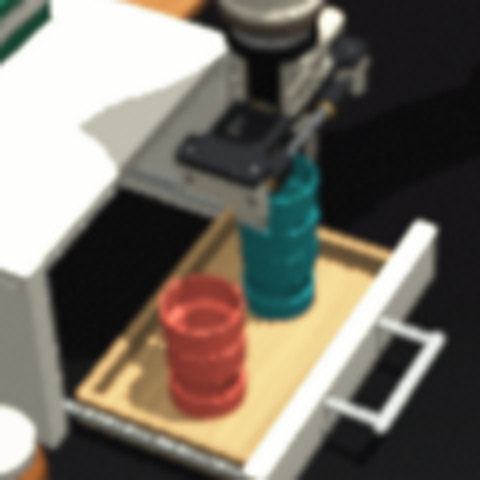

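Call:
jog_arm([
  [0,-0.001,0.006,0,0,0,1],
  [0,0,0.004,0,0,0,1],
  [0,0,0.003,0,0,0,1],
  [0,0,0,0,0,0,1],
  [0,0,0,0,0,0,1],
  [0,0,0,0,0,0,1],
  [0,0,0,0,0,0,1],
  [0,0,0,0,0,0,1],
])

```text
t: 43.0
position: [0.4565, -0.1367, 0.126]
eef_rot: [-0.0, 0.998, 0.059, 0.0]
force: [-1.2, 0.6, 5.5]
gripper_width: 0.0659
```

Call:
jog_arm([
  [0,0,0.001,0,0,0,1],
  [0,0,-0.001,0,0,0,-0.85],
  [0,0,0,0,0,0,-0.85],
  [0,0,0,0,0,0,-0.85],
  [0,0,0,0,0,0,-0.85],
  [0,0,-0.04,0,0,0,-0.85],
  [0,0,-0.08,0,0,0,-0.85],
  [0,0,-0.06,0,0,0,-0.85],
])

```text
t: 43.67
position: [0.4556, -0.1369, 0.1983]
eef_rot: [0.0, 0.998, 0.059, -0.001]
force: [0.4, -0.1, 0.3]
gripper_width: 0.0853
```

```bash
python3 - <<'E'
from h import *
st()
plan([([*cup2w(0,.275),.2],7)],1)
E
```

```text
t 43.67 p [ 0.4556 -0.1369  0.1983] yaw 6.8 tiltz [-0.0015 -0.0005] F [ 0.37 -0.06  0.31] w 0.0853 q [-0.23  0.21  0.53  2.03 -0.13  0.93  0.48]
CALL
[[0.026,-0.077,-0.001,0.001,0.004,-0.008,1],[0.026,-0.077,-0.001,0.001,0.004,-0.008,1],[0.026,-0.077,-0.001,0.001,0.004,-0.008,1],[0.026,-0.077,-0.001,0.001,0.004,-0.008,1],[0.026,-0.077,-0.001,0.001,0.004,-0.008,1],[0.026,-0.077,-0.001,0.001,0.004,-0.008,1],[0,0,0,0,0,0,1],[0,0,0,0,0,0,1]]
```

Call:
jog_arm([
  [0.026,-0.077,0,0,0,0,1],
  [0.026,-0.077,0,0,0,0,1],
  [0.026,-0.077,0,0,0,0,1],
  [0.026,-0.077,0,0,0,0,1],
  [0.026,-0.077,0,0,0,0,1],
  [0.026,-0.077,0,0,0,0,1],
  [0,0,0,0,0,0,1],
  [0,0,0,0,0,0,1],
])

```text
t: 44.33
position: [0.4961, 0.0565, 0.1971]
eef_rot: [-0.0, 0.998, 0.062, -0.0]
force: [-0.2, 0.1, 0.1]
gripper_width: 0.0359
```

```bash
python3 - <<'E'
from h import *
im=grab("ff"); st(); print(w2cup(env.read_state()["position"]))
for c in CI:
    u=proj(c,[*cup2w(-.0,.12),.08]).astype(int)
    cv2.imwrite(f"pics/ff_c{c}.png",cv2.resize(im[c][u[1]-60:u[1]+60,u[0]-60:u[0]+60,::-1],None,fx=5,fy=5,interpolation=cv2.INTER_CUBIC))
E
```

```text
t 44.43 p [0.4958 0.0533 0.1972] yaw 6.8 tiltz [-0.0007 -0.0008] F [-0.86 -0.85  0.11] w 0.0285 q [-0.51  0.25  0.4   1.98 -0.12  0.94  0.07]
[0.00033149 0.27532488]
```

View pics/ff_cscene.png

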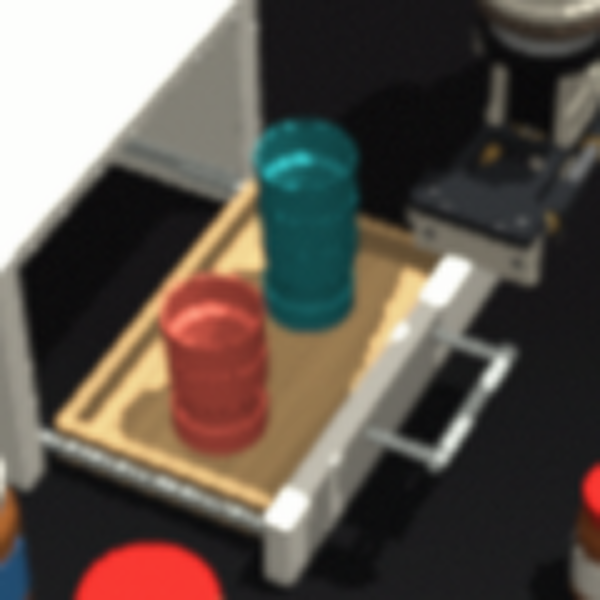

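View pics/ff_ctop.png

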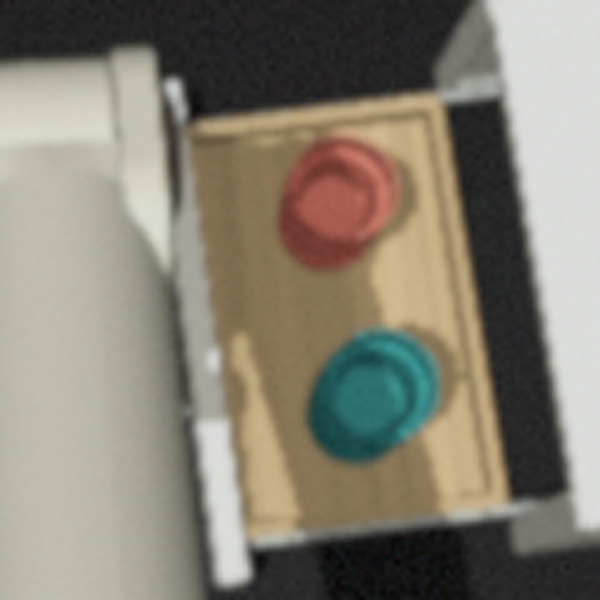

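```bash
python3 - <<'E'
from h import *
im={c:cv2.imread(f"pics/ff_{c}.png")[:,:,::-1] for c in CI}
import h
base=h.CUP.copy()
ring=np.vstack([np.c_[.032*np.cos(a),.032*np.sin(a),0*a+z] for z in(.0,.024)])
for col,n,w in (("teal",3,(-.0625,.092)),("coral",2,(.0625,.092))):
    g=cup2w(*w)
    for tx,ty in((0,0),(.05,0),(-.05,0),(0,.05),(0,-.05)):
        pts=np.vstack([base[80:]+[0,0,.03*k] for k in range(n)]) 
        pts=np.vstack([pts,base[:80]]); pts=pts+np.c_[tx*pts[:,2],ty*pts[:,2],0*pts[:,2]]
        h.CUP=np.vstack([pts,ring])  # convex hull approx
        r={c:fitcup(im,col,g,z=.018,cams=(c,)) for c in CI}
        print(col,n,(tx,ty),{c:(np.round(r[c][0]-g,4),round(r[c][1],3)) for c in r})
    h.CUP=base
    for c in CI:
        o=cv2.resize(im[c],None,fx=5,fy=5,interpolation=cv2.INTER_CUBIC) if col=="teal" else O[c]
        if col=="teal": O=globals().get("O",{}); O[c]=o
        for z,r in [(.018+.024,.032)]+[(.018+.03*k+.075,.033) for k in range(n)]:
            p=np.array([proj(c,[g[0]+r*np.cos(t),g[1]+r*np.sin(t),z]) for t in a])
            cv2.polylines(O[c],[np.round((p+.5)*5).astype(np.int32)],True,(255,255,0),1)
for c in CI:
    u=proj(c,[*cup2w(0,.1),.08]).astype(int); cv2.imwrite(f"pics/ff_o{c}.png",O[c][(u[1]-60)*5:(u[1]+60)*5,(u[0]-60)*5:(u[0]+60)*5,::-1])
E
```

```text
teal 3 (0, 0) {'scene': (array([-0.002,  0.   ]), np.float64(0.202)), 'top': (array([-0.002 , -0.0005]), np.float64(0.349))}
teal 3 (0.05, 0) {'scene': (array([-0.006,  0.   ]), np.float64(0.2)), 'top': (array([-0.007, -0.002]), np.float64(0.456))}
teal 3 (-0.05, 0) {'scene': (array([ 0.001, -0.001]), np.float64(0.247)), 'top': (array([ 0.0035, -0.001 ]), np.float64(0.271))}
teal 3 (0, 0.05) {'scene': (array([-0.0015, -0.005 ]), np.float64(0.209)), 'top': (array([-0.002, -0.006]), np.float64(0.266))}
teal 3 (0, -0.05) {'scene': (array([-0.002,  0.004]), np.float64(0.247)), 'top': (array([-0.002 ,  0.0065]), np.float64(0.452))}
coral 2 (0, 0) {'scene': (array([0.0025, 0.001 ]), np.float64(0.141)), 'top': (array([-0.001, -0.002]), np.float64(0.164))}
coral 2 (0.05, 0) {'scene': (array([0.   , 0.002]), np.float64(0.12)), 'top': (array([-0.004 , -0.0025]), np.float64(0.268))}
coral 2 (-0.05, 0) {'scene': (array([0.002, 0.   ]), np.float64(0.207)), 'top': (array([ 0.002, -0.002]), np.float64(0.113))}
coral 2 (0, 0.05) {'scene': (array([0.004, 0.   ]), np.float64(0.143)), 'top': (array([-0.002 , -0.0045]), np.float64(0.158))}
coral 2 (0, -0.05) {'scene': (array([0.002, 0.004]), np.float64(0.188)), 'top': (array([-0.002,  0.003]), np.float64(0.24))}
```

View pics/ff_oscene.png

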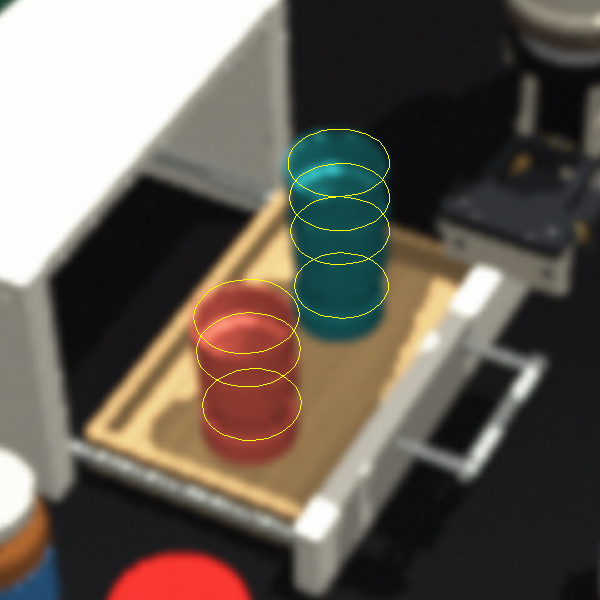

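View pics/ff_otop.png

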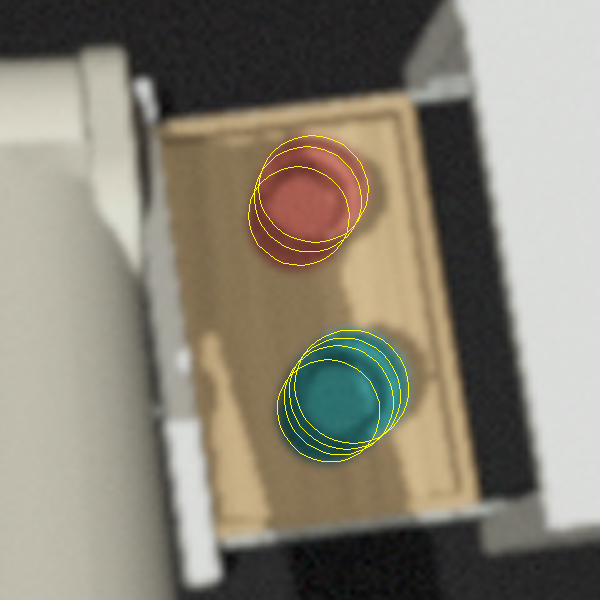

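Call:
jog_arm([
  [0,0,0.08,0,0,0,1],
  [0,0,0.09,0,0,0,1],
  [0,0,0.09,0,0,0,1],
  [0,0,0.08,0,0,0,1],
  [0,0,0.06,0,0,0,1],
  [0,0,0.02,0,0,0,1],
  [0,0,0,0,0,0,1],
  [0,0,0,0,0,0,1],
])

```text
t: 45.1
position: [0.4965, 0.053, 0.03]
eef_rot: [0.0, 0.998, 0.059, 0.0]
force: [-0.5, -0.6, 0.3]
gripper_width: 0.0005
```

```bash
python3 - <<'E'
from h import *
st(); print(w2cup(env.read_state()["position"]))
E
```

```text
t 45.1 p [0.4965 0.053  0.03  ] yaw 6.72 tiltz [ 0.0001 -0.0005] F [-0.49 -0.62  0.26] w 0.0005 q [-0.42  0.52  0.31  2.08 -0.28  0.58  0.21]
[0.00096316 0.27491023]
```

Call:
jog_arm([
  [0,0.01,0,0,0,0,1],
  [0,0.01,0,0,0,0,1],
  [0,0.01,0,0,0,0,1],
  [0,0.01,0,0,0,0,1],
  [0,0.012,0,0,0,0,1],
  [0,0.012,0,0,0,0,1],
  [0,0.012,0,0,0,0,1],
  [0,0.012,0,0,0,0,1],
])

```text
t: 45.77
position: [0.5009, 0.0192, 0.0298]
eef_rot: [-0.0, 0.998, 0.06, 0.001]
force: [0.9, 2.9, 1.2]
gripper_width: 0.0005
```

```bash
python3 - <<'E'
from h import *
im=grab("gg"); st(); print(w2cup(env.read_state()["position"]))
for c in ("scene",):
    u=proj(c,[*cup2w(-.0,.12),.08]).astype(int)
    cv2.imwrite(f"pics/gg_c{c}.png",cv2.resize(im[c][u[1]-60:u[1]+60,u[0]-60:u[0]+60,::-1],None,fx=4,fy=4,interpolation=cv2.INTER_CUBIC))
E
```

```text
t 45.87 p [0.5002 0.0175 0.0294] yaw 6.74 tiltz [-0.0002 -0.0011] F [-0.09  0.24 -0.72] w 0.0005 q [-0.34  0.52  0.31  2.07 -0.28  0.58  0.28]
[0.0003595  0.23926206]
```

View pics/gg_cscene.png

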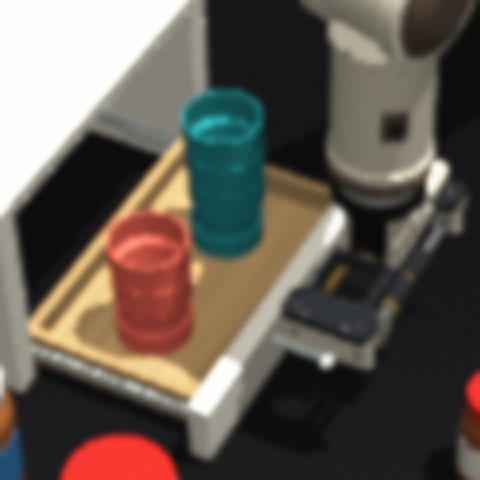

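Call:
jog_arm([
  [0,0.01,0,0,0,0,1],
  [0,0.012,0,0,0,0,1],
  [0,0.013,0,0,0,0,1],
  [0,0.014,0,0,0,0,1],
  [0,0.014,0,0,0,0,1],
  [0,0.014,0,0,0,0,1],
  [0,0.014,0,0,0,0,1],
  [0,0.014,0,0,0,0,1],
])

```text
t: 46.53
position: [0.505, -0.0231, 0.0293]
eef_rot: [-0.0, 0.998, 0.059, -0.0]
force: [-0.5, 3.0, -1.3]
gripper_width: 0.0003
```

Call:
jog_arm([
  [0,0.014,0,0,0,0,1],
  [0,0.014,0,0,0,0,1],
  [0,0.014,0,0,0,0,1],
  [0,0.014,0,0,0,0,1],
  [0,0.014,0,0,0,0,1],
  [0,0.014,0,0,0,0,1],
  [0,0.014,0,0,0,0,1],
  [0,0.014,0,0,0,0,1],
])

```text
t: 47.2
position: [0.5104, -0.0674, 0.0294]
eef_rot: [-0.0, 0.998, 0.06, -0.0]
force: [-0.8, 4.1, -2.8]
gripper_width: 0.0005
```

```bash
python3 - <<'E'
from h import *
im=grab("hh"); st(); print(w2cup(env.read_state()["position"]))
for c in ("scene",):
    u=proj(c,[*cup2w(-.0,.05),.08]).astype(int)
    cv2.imwrite(f"pics/hh_c{c}.png",cv2.resize(im[c][u[1]-70:u[1]+60,u[0]-70:u[0]+70,::-1],None,fx=4,fy=4,interpolation=cv2.INTER_CUBIC))
E
```

```text
t 47.3 p [ 0.5112 -0.0691  0.0298] yaw 6.71 tiltz [ 0.0014 -0.0016] F [0.3  0.73 0.04] w 0.0002 q [-0.17  0.54  0.31  2.04 -0.28  0.6   0.45]
[0.00075905 0.15189741]
```

View pics/hh_cscene.png

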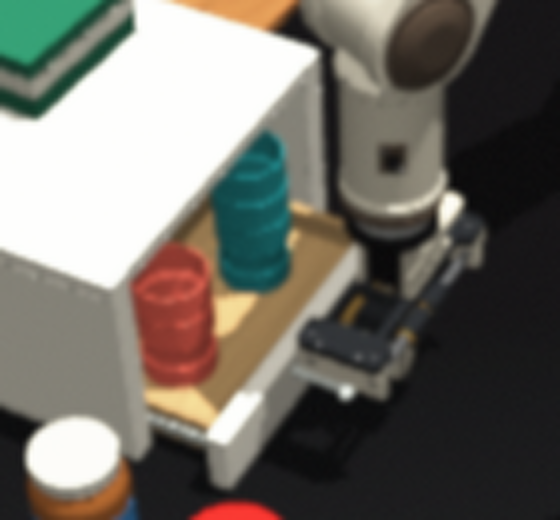

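Call:
jog_arm([
  [0,0.01,0,0,0,0,1],
  [0,0.012,0,0,0,0,1],
  [0,0.013,0,0,0,0,1],
  [0,0.013,0,0,0,0,1],
  [0,0.013,0,0,0,0,1],
  [0,0.013,0,0,0,0,1],
  [0,0.012,0,0,0,0,1],
  [0,0.012,0,0,0,0,1],
])

```text
t: 47.97
position: [0.5159, -0.1065, 0.0297]
eef_rot: [0.0, 0.998, 0.059, 0.001]
force: [1.2, 4.0, 1.8]
gripper_width: 0.001
```

Call:
jog_arm([
  [0,0.01,0,0,0,0,1],
  [0,0.01,0,0,0,0,1],
  [0,0.01,0,0,0,0,1],
  [0,0.008,0,0,0,0,1],
  [0,0.008,0,0,0,0,1],
  [0,0.006,0,0,0,0,1],
  [0,0.004,0,0,0,0,1],
  [0,0,0,0,0,0,1],
])

```text
t: 48.63
position: [0.5176, -0.1288, 0.0294]
eef_rot: [0.0, 0.998, 0.059, -0.0]
force: [0.0, 0.6, 0.5]
gripper_width: -0.0001
```

```bash
python3 - <<'E'
from h import *
st(); print(w2cup(env.read_state()["position"]))
E
```

```text
t 48.63 p [ 0.5176 -0.1288  0.0294] yaw 6.79 tiltz [-0.0004 -0.0005] F [0.03 0.65 0.49] w -0.0001 q [-0.05  0.57  0.31  1.99 -0.28  0.62  0.56]
[-0.00015981  0.09185904]
```

Small steps to the stop, watching the force.

Call:
jog_arm([
  [0,0.005,0,0,0,0,1],
  [0,0.005,0,0,0,0,1],
  [0,0.004,0,0,0,0,1],
  [0,0.003,0,0,0,0,1],
  [0,0.002,0,0,0,0,1],
  [0,0,0,0,0,0,1],
  [0,0,0,0,0,0,1],
  [0,0,0,0,0,0,1],
])

```text
t: 49.3
position: [0.5182, -0.1342, 0.0293]
eef_rot: [-0.001, 0.998, 0.06, -0.001]
force: [-0.6, 5.3, 3.0]
gripper_width: 0.0005
```

```bash
python3 - <<'E'
from h import *
st(); print(w2cup(env.read_state()["position"]))
E
```

```text
t 49.3 p [ 0.5182 -0.1342  0.0293] yaw 6.88 tiltz [-0.0016  0.0018] F [-0.58  5.25  2.96] w 0.0005 q [-0.04  0.57  0.3   1.99 -0.28  0.63  0.57]
[-0.00030528  0.08646265]
```

Call:
jog_arm([
  [0,0.004,0,0,0,0,1],
  [0,0,0,0,0,0,1],
  [0,0.003,0,0,0,0,1],
  [0,0,0,0,0,0,1],
  [0,0,0,0,0,0,1],
  [0,0,0,0,0,0,1],
  [0,0,0,0,0,0,1],
  [0,0,0,0,0,0,1],
])

```text
t: 49.97
position: [0.5181, -0.1343, 0.0293]
eef_rot: [-0.003, 0.998, 0.061, -0.001]
force: [-2.1, 12.0, 6.8]
gripper_width: 0.0002
```

```bash
python3 - <<'E'
from h import *
st(); print(w2cup(env.read_state()["position"]))
E
```

```text
t 49.97 p [ 0.5181 -0.1343  0.0293] yaw 6.98 tiltz [-0.0031  0.0049] F [-2.09 11.96  6.81] w 0.0002 q [-0.04  0.57  0.3   1.98 -0.28  0.63  0.57]
[-0.00035141  0.0863712 ]
```

Call:
jog_arm([
  [0,-0.02,0,0,0,0,1],
  [0,-0.04,0,0,0,0,1],
  [0,-0.06,0,0,0,0,1],
  [0,-0.08,-0.04,0,0,0,1],
  [0,-0.08,-0.06,0,0,0,1],
  [0,-0.08,-0.06,0,0,0,1],
  [0,-0.06,-0.06,0,0,0,1],
  [0,-0.05,-0.06,0,0,0,1],
])

```text
t: 50.63
position: [0.4961, 0.0496, 0.1423]
eef_rot: [0.0, 0.998, 0.06, -0.0]
force: [1.0, -0.4, 0.1]
gripper_width: 0.0006
```

Call:
jog_arm([
  [0,-0.05,-0.06,0,0,0,1],
  [0,-0.05,-0.06,0,0,0,1],
  [0,-0.05,-0.06,0,0,0,1],
  [0,-0.05,0,0,0,0,1],
  [0,-0.05,0,0,0,0,1],
  [0,-0.03,0,0,0,0,1],
  [0,0,0,0,0,0,1],
  [0,0,0,0,0,0,1],
])

```text
t: 51.3
position: [0.4833, 0.1587, 0.213]
eef_rot: [0.001, 0.998, 0.06, -0.0]
force: [-0.3, 0.2, -0.6]
gripper_width: 0.0005
```

```bash
python3 - <<'E'
from h import *
im=grab("ii"); st()
for c in CI:
    d=eyes.pinpoint("tray_handle",c)
    if d: print(c,w2cup(plane(c,d[0]["location"],.045)),d[0]["score"])
    u=proj(c,[*cup2w(-.0,.03),.08]).astype(int)
    cv2.imwrite(f"pics/ii_c{c}.png",cv2.resize(im[c][u[1]-70:u[1]+60,u[0]-70:u[0]+70,::-1],None,fx=4,fy=4,interpolation=cv2.INTER_CUBIC))
E
```

```text
t 51.4 p [0.4836 0.1574 0.213 ] yaw 6.71 tiltz [-0.0007 -0.0015] F [-1.08 -0.28 -0.38] w 0.0011 q [-0.66  0.24  0.34  1.94 -0.09  0.98 -0.16]
scene [0.00642259 0.0794284 ] 0.62
top [-0.006674    0.07411849] 0.95
```

View pics/ii_cscene.png

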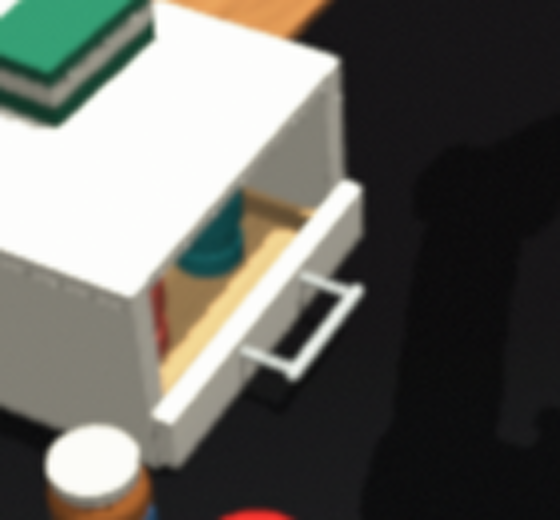

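View pics/ii_ctop.png

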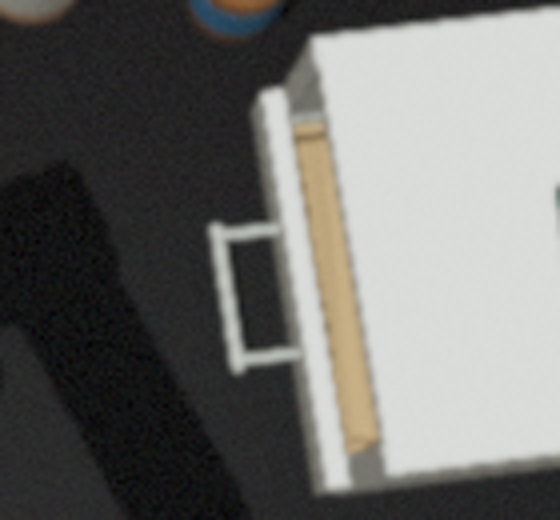

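View pics/ii_scene.png

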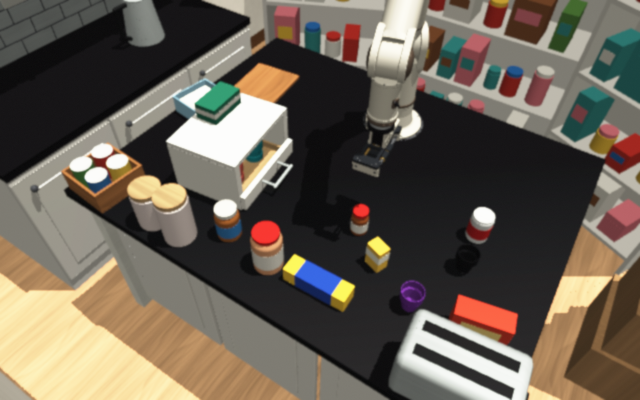

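```bash
python3 - <<'E'
from h import *
def m(c,ctr,z0,off,s,p):
    u=proj(c,[*cup2w(*ctr),z0]).astype(int)-np.array(off); return w2cup(plane(c,u+(np.array(p)+.5)/s-.5,.045))
for nm,c,ctr,z0,off,s,ps in [("out scene","scene",(0,.12),.08,(60,60),5,[(508,352),(440,460)]),("home scene","scene",(0,.03),.08,(70,70),4,[(359,290),(294,375)]),
  ("out top","top",(0,.092),.1,(60,60),4,[(37,212),(52,352)]),("home top","top",(0,.03),.08,(70,70),4,[(215,230),(238,368)])]:
    r=[m(c,ctr,z0,off,s,p) for p in ps]; print(nm,np.round(r,4).tolist(),"mid",np.round(np.mean(r,0),4))
E
```

```text
out scene [[-0.0543, 0.2444], [0.0524, 0.2459]] mid [-0.0009  0.2451]
home scene [[-0.0555, 0.0713], [0.0569, 0.0715]] mid [0.0007 0.0714]
out top [[0.0543, 0.2416], [-0.0569, 0.2441]] mid [-0.0013  0.2428]
home top [[0.0542, 0.0706], [-0.0566, 0.0694]] mid [-0.0012  0.07  ]
```

```bash
python3 - <<'E'
from h import *
st(); print(env.close_job())
E
```

```text
t 51.5 p [0.4837 0.1576 0.2132] yaw 6.68 tiltz [-0.0005 -0.0009] F [ 0.57 -0.66  0.82] w 0.0005 q [-0.66  0.24  0.34  1.94 -0.09  0.98 -0.16]
the job is handed in; nothing more can be done
None
```

The tumblers are put away and the job is handed in at 51.5 s of the 210 s. No verdict was reported. I pulled the tray out to its stop, nested three teal and two coral tumblers in their wells, and pushed the tray back in until it met its stop.

**Knocked tumbler:** the third teal was knocked about 47 mm while the arm was elsewhere. I found it again in the images and placed it.

**Seating:** each cup met resistance at the expected height: the well floor first, then 30 mm higher per nested cup. With the tray still out, the rim outlines for three teal and two coral matched both pictures. The stacks were upright and within about 3 mm of the well centres.

**Tray home:** it held still against a 12 N push. The handle's measured travel was 173 to 174 mm, against a nominal 175 mm. The handle sat 70 to 71 mm in front of the cupboard, where it should be 70 mm.

**Less certain:**
- The handle detector put the handle at 74 to 79 mm, which I set down to its own error.
- The two cameras disagreed by 2 to 4 mm.
- After closing, I could see only the foot of the teal stack and a sliver of the coral one. That both stacks stand upright inside rests on the gentle push and the earlier pictures.

The groceries look unmoved in the last picture, and the arm was clear of everything.

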